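Set up the bench for board inspection

TASK

Get the bench ready to inspect the circuit board. Loosen the clamp knob of the camera carriage, then slide the camera along its rail until it is straight over the board's big square chip, and tighten the knob again; flip the inspection screen up to 100 degrees open (10 degrees past upright) so that it stays there, and clear the parts bins off the mat by hanging each one by its slot on a peg of the peg rail, one to a peg. Clamp knob and camera go in that order, the rest in any order; do not knock over the jar, spool or bottle.

Things in the scene. Friction and masses are not known exactly. Their poses are not given: they have to be found in the camera images.
- screen (a joint): opening angle of the inspection screen's lid in rad: 0 closed flat, grows as its front edge rises, 1.57 upright, stops at 2.3. The hinge is stiff: the lid stays where it is left (about 5 N at the handle). The lid, 200 wide, 150 deep, 12 thick, is black and lies on a grey keypad base 200 x 150 x 30 mm
- screen_handle (a point): middle of the lid's round aluminium carrying handle: bar of 12 mm diameter, 110 long, parallel to the hinge (y of the base), 45 mm in front of the lid's edge on two side arms, 195 mm from the hinge axis, about 40 mm above the table when closed. Axes turn with the lid (x from handle to hinge)
- screen_hinge (a point): middle of the hinge axis on the base, at its far edge, 34 mm above the table. Axes of the base: x from handle (closed) to hinge, y along the hinge
- camera (a joint): travel of the camera carriage along its rail in m, 0 to 0.16, growing away from the robot (rail x). About 5 N moves it
- clamp (a joint): angle of the carriage's clamp knob in rad, 0 to 1.6: above 1.2 is tight, below 0.4 is loose; it grows (tightens) as the knob turns clockwise seen from above. At 0 its grip bar points along the rail, at value a it is turned by a clockwise from that
- clamp_grip (a point): on the knob's axis, at the height to grip it, about 157 mm above the table: black knob of 44 mm diameter with an upright grip bar 42 long, 14 thick, 32 tall (from 16 mm below to 7 mm above this point is free to grip), on top of the grey carriage, 60 x 50 mm. Axes turn with the knob, x along the bar
- camera_lens (a point): bottom centre of the camera's lens: black upright cylinder 32 mm in diameter, 75 long, 70 mm to the right (-y of the rail) of the rail's middle, lens 55 mm above the table, camera top at 130 mm. x along the rail, away from the robot
- chip (a point): top centre of the board's large square black chip (24 x 24 mm), in the middle of the green circuit board 94 x 60 mm; the board is fixed in a fixture 104 x 70 x 15 mm beside the rail, under the camera's line of travel. Top 21 mm above the table
- rig: the camera rail: aluminium bar 280 long (x), 24 x 24 mm, top 114 mm above the table, on two posts; fixed. Origin: on the table under the rail's middle, x along the rail, away from the robot
- rack: the peg rail: low upright aluminium frame 300 wide (y), 20 thick, 186 high, fixed: two end posts, a top rail (162 to 186 mm high) carrying three steel pegs on its robot side, and a lower rail (118 to 132) that hung bins lean on. Origin: table level, middle of the frame's thickness; x points away from the robot
- peg0 (a point): middle of peg 0 (right one seen from the robot; pegs 95 mm apart): round steel peg 8 mm in diameter, axis 185 mm above the table here, pointing out of the top rail to -x of the rack and rising 10 degrees towards its tip; 25 mm from this point to the rail's face (+x), 34 mm to the tip (-x, tip 191 mm above the table). Axes as the rack's
- peg1 (a point): middle of peg 1 (middle one seen from the robot; pegs 95 mm apart): round steel peg 8 mm in diameter, axis 185 mm above the table here, pointing out of the top rail to -x of the rack and rising 10 degrees towards its tip; 25 mm from this point to the rail's face (+x), 34 mm to the tip (-x, tip 191 mm above the table). Axes as the rack's
- peg2 (a point): middle of peg 2 (left one seen from the robot; pegs 95 mm apart): round steel peg 8 mm in diameter, axis 185 mm above the table here, pointing out of the top rail to -x of the rack and rising 10 degrees towards its tip; 25 mm from this point to the rail's face (+x), 34 mm to the tip (-x, tip 191 mm above the table). Axes as the rack's
- bin_a: grey hanging parts bin, 0.28 kg: open tray 70 wide (y), 52 deep, 44 high, a heavy layer of fasteners on its floor; its back is an upright plate 70 wide, 5 thick, 104 high with a slot near the top. Origin: underside, mid-thickness of the back plate; z up; the tray lies on the -x side of the plate (x -3 to -53 mm). Starts standing on the mat, facing the robot within 25 degrees. May be absent
- bin_a_slot (a point): centre of the slot through the back plate of bin_a: 28 mm wide (y), 20 high, 64 mm above the bin's underside; above it (74 to 104 mm) is solid plate to grip; axes as the bin's
- bin_b: grey hanging parts bin, 0.28 kg: open tray 70 wide (y), 52 deep, 44 high, a heavy layer of fasteners on its floor; its back is an upright plate 70 wide, 5 thick, 104 high with a slot near the top. Origin: underside, mid-thickness of the back plate; z up; the tray lies on the -x side of the plate (x -3 to -53 mm). Starts standing on the mat, facing the robot within 25 degrees. May be absent
- bin_b_slot (a point): centre of the slot through the back plate of bin_b: 28 mm wide (y), 20 high, 64 mm above the bin's underside; above it (74 to 104 mm) is solid plate to grip; axes as the bin's
- bin_c: grey hanging parts bin, 0.28 kg: open tray 70 wide (y), 52 deep, 44 high, a heavy layer of fasteners on its floor; its back is an upright plate 70 wide, 5 thick, 104 high with a slot near the top. Origin: underside, mid-thickness of the back plate; z up; the tray lies on the -x side of the plate (x -3 to -53 mm). Starts standing on the mat, facing the robot within 25 degrees. May be absent
- bin_c_slot (a point): centre of the slot through the back plate of bin_c: 28 mm wide (y), 20 high, 64 mm above the bin's underside; above it (74 to 104 mm) is solid plate to grip; axes as the bin's
- jar: bystander: small jar 52 mm in diameter, 55 high, stands; origin underside
- spool: bystander: metal spool 56 mm in diameter, 46 high, stands; origin underside
- duster: bystander: bottle 56 mm in diameter, 190 high, stands; origin underside

How it is judged:
On the way, in this order (a step that is already met when the one before it is completed fails the run):
1. the clamp knob is loosened (below 0.4 rad) before the camera has been moved (less than 15 mm) (value of joint clamp below 0.4 rad and distance of camera_lens from where it was at the start of the episode below 0.015 m), for 0.1 s.
2. with the clamp loose, the camera stands over the chip (within 8 mm along the rail) (value of joint clamp below 0.4 rad and x of chip in the frame of camera_lens between -0.008 and 0.008 m), for 0.2 s.
3. the clamp is tightened (above 1.2 rad) with the camera over the chip (value of joint clamp above 1.2 rad and x of chip in the frame of camera_lens between -0.008 and 0.008 m), for 0.2 s.
At the end, for the whole second after the job is handed in: Clamp knob tight (above 1.2 rad); lens within 8 mm of the chip along the rail; screen at rest at 100 degrees, give or take 7 (1.623 to 1.867 rad); every bin present hangs at rest with a peg through its slot (slot centre within 14 mm sideways of the peg and at its height, leaning less than 0.4 rad) (all of step 3 and value of joint screen between 1.623 and 1.867 rad and velocity of joint screen between -0.05 and 0.05 rad/s and ((x of bin_a_slot in the frame of peg0 between -0.026 and 0.03 m and y of bin_a_slot in the frame of peg0 between -0.014 and 0.014 m and z of bin_a_slot in the frame of peg0 between -0.016 and 0.004 m) or (x of bin_a_slot in the frame of peg1 between -0.026 and 0.03 m and y of bin_a_slot in the frame of peg1 between -0.014 and 0.014 m and z of bin_a_slot in the frame of peg1 between -0.016 and 0.004 m) or (x of bin_a_slot in the frame of peg2 between -0.026 and 0.03 m and y of bin_a_slot in the frame of peg2 between -0.014 and 0.014 m and z of bin_a_slot in the frame of peg2 between -0.016 and 0.004 m)) and angle between each of bin_a, bin_b, bin_c's own z axis and vertical below 0.4 rad and linear speed of each of bin_a, bin_b, bin_c below 0.03 m/s and ((x of bin_b_slot in the frame of peg0 between -0.026 and 0.03 m and y of bin_b_slot in the frame of peg0 between -0.014 and 0.014 m and z of bin_b_slot in the frame of peg0 between -0.016 and 0.004 m) or (x of bin_b_slot in the frame of peg1 between -0.026 and 0.03 m and y of bin_b_slot in the frame of peg1 between -0.014 and 0.014 m and z of bin_b_slot in the frame of peg1 between -0.016 and 0.004 m) or (x of bin_b_slot in the frame of peg2 between -0.026 and 0.03 m and y of bin_b_slot in the frame of peg2 between -0.014 and 0.014 m and z of bin_b_slot in the frame of peg2 between -0.016 and 0.004 m)) and ((x of bin_c_slot in the frame of peg0 between -0.026 and 0.03 m and y of bin_c_slot in the frame of peg0 between -0.014 and 0.014 m and z of bin_c_slot in the frame of peg0 between -0.016 and 0.004 m) or (x of bin_c_slot in the frame of peg1 between -0.026 and 0.03 m and y of bin_c_slot in the frame of peg1 between -0.014 and 0.014 m and z of bin_c_slot in the frame of peg1 between -0.016 and 0.004 m) or (x of bin_c_slot in the frame of peg2 between -0.026 and 0.03 m and y of bin_c_slot in the frame of peg2 between -0.014 and 0.014 m and z of bin_c_slot in the frame of peg2 between -0.016 and 0.004 m))); the robot touches nothing.
It fails at once if the jar, the spool or the bottle is knocked over (angle between any of jar, spool, duster's own z axis and vertical above 0.7 rad).
Of bin_a, bin_b, bin_c only 2 to 3 are there at a start; the rules pass over those that are not, and their reading is None.
At some moment in a run one of bin_a, bin_b, bin_c may be knocked a few centimetres aside while the robot is not near it.
It also fails if it takes over 192 s, if anything falls off the work surface, if the arm or the gripper's body presses on something with over 40 N, if the wrist force passes 120 N, or if a joint passes its speed limit or range.

ROBOT

A 6-joint arm with a two-finger parallel gripper is mounted at the origin on the work surface. World frame = base frame: x ahead of the robot, y to its left, z up, the work surface at z = 0. Lengths are in m, angles in rad, forces in N, time in s.
With the tool pointing down it reaches from about 0.35 to 0.775 m from the base axis. Payload 7.3 kg.
Tool frame: the origin (TCP) lies on the centre line of the jaws, within the pads' length; the fingertips stand 25 mm ahead of it and the grasp point (between the pads) lies 6 mm ahead of it; z points along the fingers, y is the direction in which the jaws open and shut (so a half turn about z gives the same grasp; the last joint's range is limited). The gripper opens to 92 mm and grips with 3 to 60 N. Pads are 19 mm wide; open, the fingers measure 130 mm over their backs; the gripper's body (75 mm by 190 mm) begins 47 mm behind the grasp point.
Start: joints at [1.165, 0.342, 1.524, -0, 1.275, -0.146], TCP at [0.135, 0.507, 0.252] pointing down, gripper open.
Joint ranges: [-2.53, 2.53], [-0.77, 2.02], [0.04, 2.7], [-1, 4.14], [0.28, 2.66], [-3.11, 3.11]. Speed limits (rad/s): [2.57, 2.57, 3.14, 3.14, 3.14, 3.14].

INTERFACE

Orientations are given as [roll, pitch, yaw] about the fixed x, y, z axes, in that order (R = Rz(yaw) Ry(pitch) Rx(roll)).
In Python, from cell import telemetry, read_camera, workorder gives the robot as it stands.
- The arm moves only by the shell command python3 -m creep 'ROWS' [FORCE]. ROWS is JSON, one flat list of numbers, 5 for each row, row after row: the opening, from 0 (shut) to 1 (fully open), then the shift along the world's x, y, z in m, then the turn about the world's z in rad. A call has 1 to 12 rows; each row shifts and turns the pose as measured when the row begins; what a row does not reach is not made up. A row lasts 1/8 s, in which the tool goes at most 62.5 mm and 10.7 degrees, less where a joint would pass 70% of its speed; a pose out of reach is approached as far as the arm can. A call is refused whole if a number of a shift passes 0.0625 or a number of a turn 0.188, either way. A call with a gripper value outside its range is refused whole. The fingers move at their own pace and stop on an object; FORCE is the grip in N (left out, the last holds). Time passes only in rows, so rows that do not move let the fingers close. It gives the time, the measured TCP pose, the force and the opening at its end, in the units of the state.
- telemetry.observe(): the state, without advancing time (a new reading comes with each control period).
- read_camera(name): name is "side" or "top"; returns a dict with "image" (420x560x3 uint8, red, green, blue), "fovy" (degrees; the focal length in pixels is half the picture's height over the tangent of half this angle, whatever the lens; pixels are square), "cx", "cy" (the principal point, pixels), "distortion" ([k1, k2, p1, p2, k3] as OpenCV has them; the pictures are not rectified), "R" (3x3) and "t" (3): a world point X has camera coordinates R X + t. Camera axes: x right, y down, z forward; pixel columns grow to the right and rows downward; lengths in m; the calibration is good to about 2 mm. A picture is of the moment at which its call begins. There is no depth.
- workorder.hand_in(): hands the job in, once; it reports no verdict.
The state is a dict: "time": time; "qpos": joint angles; "qvel": joint speeds; "joint_efforts": joint torques, N m; "tool_pos": TCP position; "tool_rot": TCP orientation; "contact_force": force on the tool from outside, world axes, zero at the start; "torque": the same for the moment, N m; "opening": finger opening in m.
Only numpy, scipy, OpenCV 4.12 (cv2) and the standard library are available. Lean on these libraries where they do the work, as an engineer would, in place of code of your own. Each camera call takes 0.05 s, during which the arm holds its last target.

## Working session

There is one attempt and no reset: what is moved stays moved. The work goes in short steps, Python scripts to look and compute and a shell command to move; the robot and the scene stay as the last step left them, time stands still between calls to the robot, and variables do not carry over. Pictures are saved under pics/ and viewed, and the job is handed in when it is done.

```bash
ls; mkdir -p pics
cat > h.py <<'E'
import numpy as np, cv2
from cell import telemetry, read_camera
def K(c):
    f=c["image"].shape[0]/2/np.tan(np.radians(c["fovy"])/2)
    return np.array([[f,0,c["cx"]],[0,f,c["cy"]],[0,0,1.]])
def ray(c,u,v):
    p=cv2.undistortPoints(np.array([[[u,v]]],float),K(c),np.array(c["distortion"],float),None,None).ravel() 
    R=np.array(c["R"]);t=np.array(c["t"])
    return -R.T@t, R.T@np.array([p[0],p[1],1])
def atz(c,u,v,z):
    o,d=ray(c,u,v); return o+d*(z-o[2])/d[2]
def tri(c1,p1,c2,p2):
    o1,d1=ray(c1,*p1);o2,d2=ray(c2,*p2)
    d1/=np.linalg.norm(d1);d2/=np.linalg.norm(d2)
    s=np.linalg.lstsq(np.c_[d1,-d2],o2-o1,rcond=None)[0]
    a=o1+d1*s[0];b=o2+d2*s[1];return (a+b)/2,np.linalg.norm(a-b)
def proj(c,X):
    R=np.array(c["R"]);rv=cv2.Rodrigues(R)[0]
    return cv2.projectPoints(np.array(X,float).reshape(-1,1,3),rv,np.array(c["t"],float),K(c),np.array(c["distortion"],float))[0].reshape(-1,2)
def save(c,n,box=None,s=1):
    im=c["image"][:,:,::-1]
    if box: im=im[box[1]:box[3],box[0]:box[2]]
    im=cv2.resize(np.ascontiguousarray(im),None,fx=s,fy=s,interpolation=cv2.INTER_CUBIC)
    cv2.imwrite("pics/"+n+".png",im)
import pickle
def snap(tag):
    d={}
    for n in("side","top"):
        d[n]=read_camera(n); 
    pickle.dump(d,open(tag+".pkl","wb")); return d
def load(tag): return pickle.load(open(tag+".pkl","rb"))
def st():
    s=telemetry.observe(); 
    for k in("time","tool_pos","tool_rot","contact_force","opening","qpos"): print(k,np.round(s[k],4))
E
python3 - <<'E'
from h import *
d=snap("s0")
for n in d:
    save(d[n],n+"0",None,1.4); c=d[n]; print(n,c["fovy"],-np.array(c["R"]).T@np.array(c["t"]),c["distortion"],np.array(c["R"])[2])
st()
E
```

```text
pics
side 50.810523837113266 [ 0.11876266 -0.68473842  1.00712917] [-0.0989877  0.         0.         0.         0.       ] [ 0.35958818  0.56633108 -0.74159656]
top 55.8167221417458 [ 0.35225534 -0.05557992  1.24429454] [-0.08264977  0.          0.          0.          0.        ] [ 0.14507781  0.00452275 -0.98940991]
time 0.1
tool_pos [0.1347 0.5071 0.2511]
tool_rot [-3.1402e+00 -2.0000e-04  2.8818e+00]
contact_force [-0.0933 -0.5441  0.0056]
opening 0.0924
qpos [ 1.165   0.3427  1.5249 -0.      1.2754 -0.146 ]
```

View pics/side0.png

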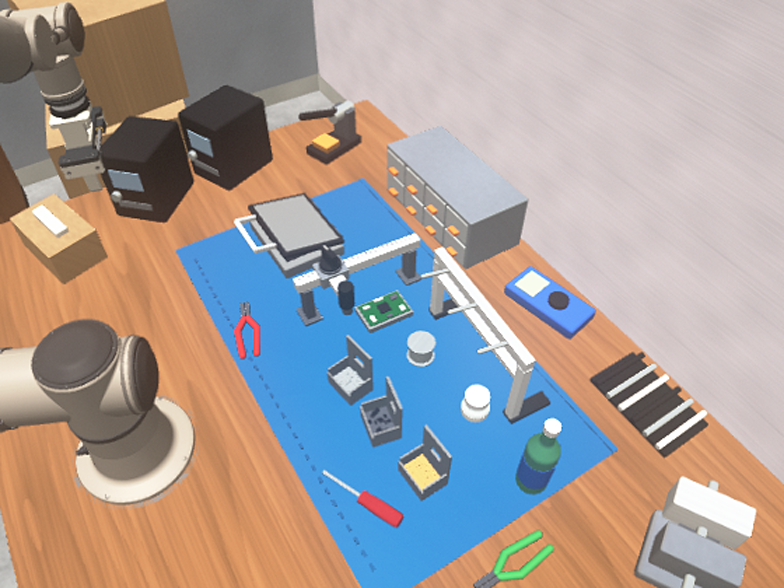

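View pics/top0.png

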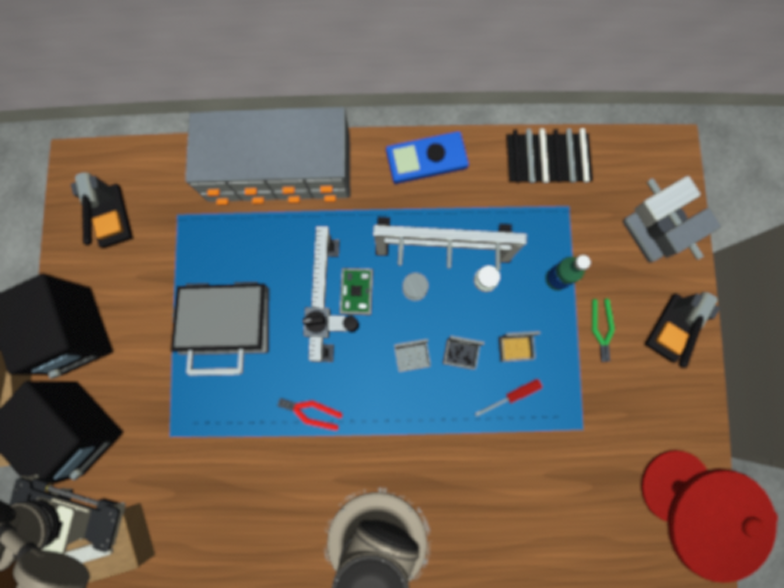

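The side view shows three bins, with the rail and knob at about (330,262) and the rack at about (480,310). In the top view, up is +x and left is +y. I'll enlarge crops to measure.

Run:
```python
from h import *
d=load("s0")
save(d["top"],"t_l",(120,150,270,280),5)
save(d["top"],"t_r",(260,150,420,280),5)
save(d["side"],"s_l",(160,120,320,240),5)
save(d["side"],"s_r",(230,200,390,320),5)
save(d["side"],"s_k",(280,160,420,270),5)
```

```text
(no output)
```

View pics/t_l.png

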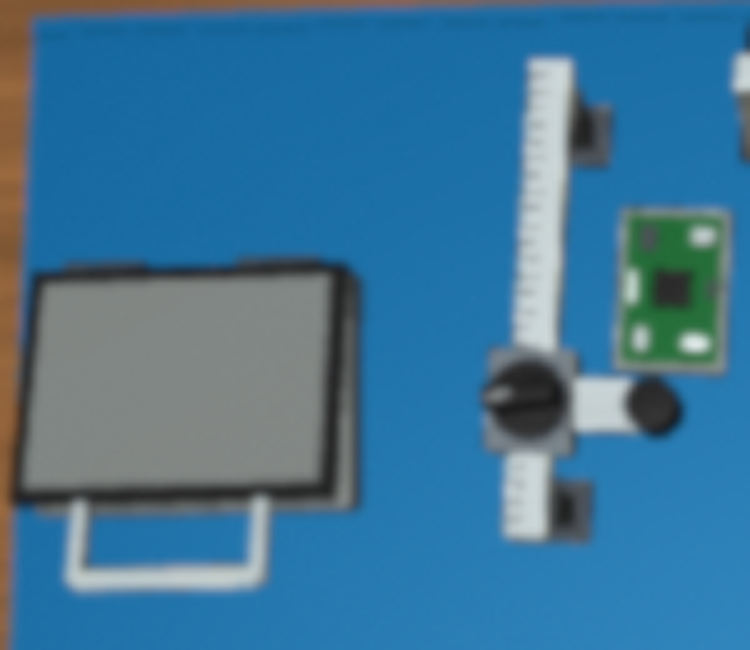

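View pics/t_r.png

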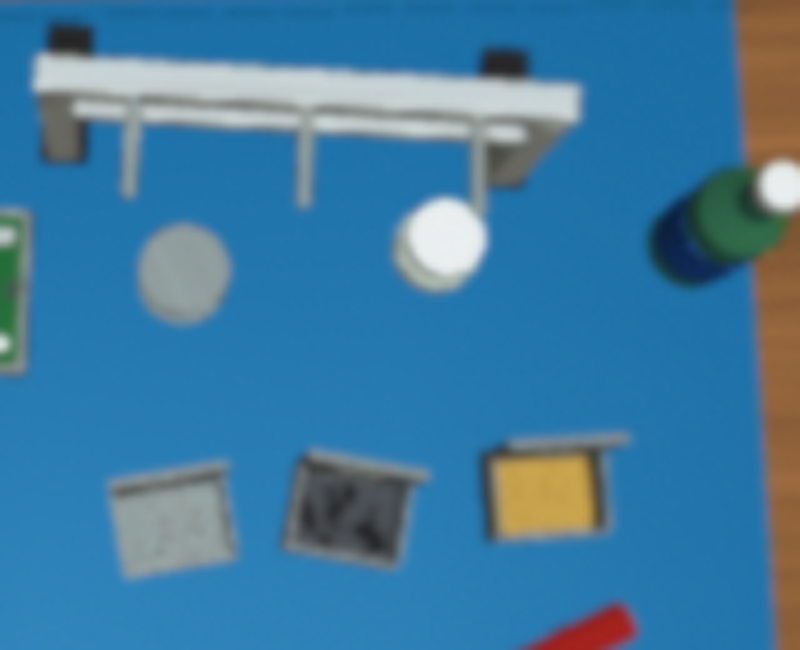

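View pics/s_l.png

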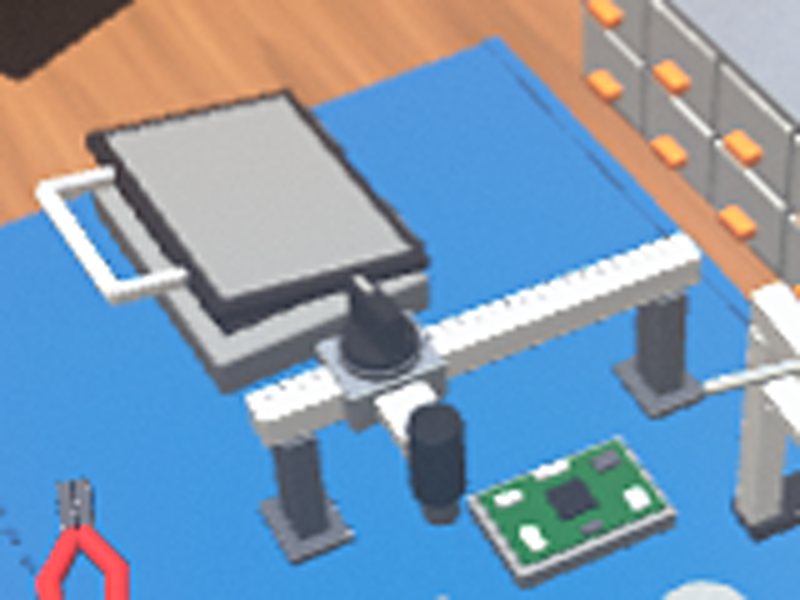

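View pics/s_r.png

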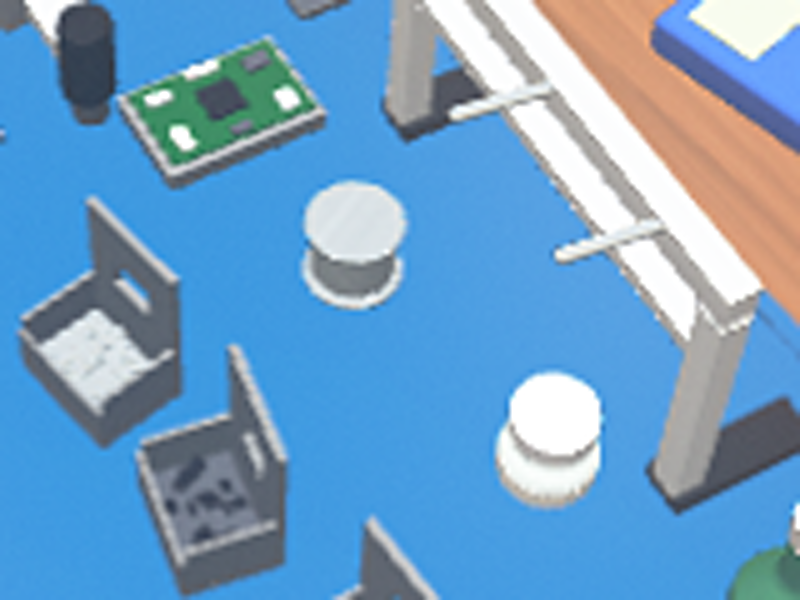

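View pics/s_k.png

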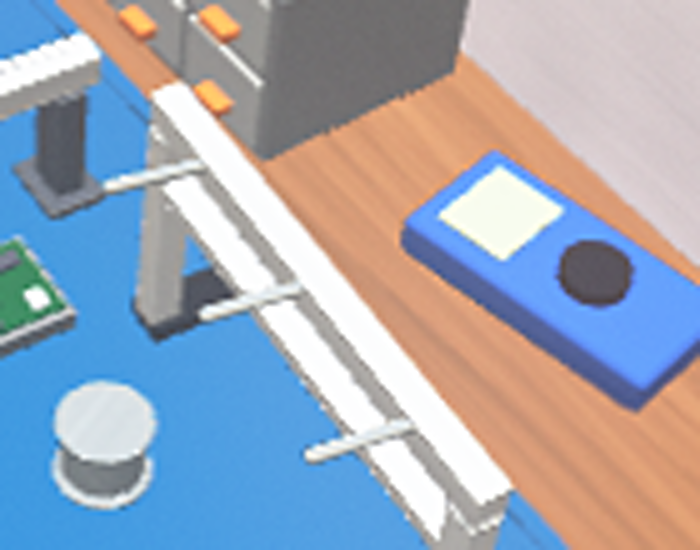

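Run:
```python
from h import *
d=load("s0");T=d["top"];S=d["side"]
L=lambda x,y:(120+x/5,150+y/5)
Rr=lambda x,y:(260+x/5,150+y/5)
SL=lambda x,y:(160+x/5,120+y/5)
SR=lambda x,y:(230+x/5,200+y/5)
SK=lambda x,y:(280+x/5,160+y/5)
np.set_printoptions(precision=4,suppress=True)
p=lambda n,*a:print(n,*a)
p("rail",atz(T,*L(525,540),.114),atz(T,*L(552,60),.114))
p("rail side",atz(S,*SL(258,405),.114),atz(S,*SL(683,243),.114))
p("knob",atz(T,*L(525,396),.164))
p("cam",atz(T,*L(655,404),.130), "side",atz(S,*SL(437,418),.130))
p("chip",atz(T,*L(672,289),.021),atz(S,*SL(573,498),.021))
p("handle",atz(T,*L(72,580),.04),atz(T,*L(258,578),.04))
p("handle side",atz(S,*SL(45,188),.04),atz(S,*SL(118,293),.04))
p("lid corners z.046",[atz(T,*L(*q),.046) for q in((15,500),(332,497),(350,267),(38,273))])
for n,a,b in(("peg2",(128,197),(107,187)),("peg1",(304,207),(205,315)),("peg0",(478,212),(308,457))):
    p(n,atz(T,*Rr(*a),.191),atz(S,*SK(*b),.191),tri(T,Rr(*a),S,SK(*b)))
p("rack top ends front",atz(T,*Rr(34,92),.186),atz(T,*Rr(579,120),.186))
for n,a,b in(("bin1",(108,483),(229,464)),("bin2",(307,452),(430,475)),("bin3",(508,444),(630,437))):
    A=atz(T,*Rr(*a),.104);B=atz(T,*Rr(*b),.104);v=A-B
    p(n,A,B,(A+B)/2,"len",np.linalg.norm(v),"yaw",np.degrees(np.arctan2(-v[0],v[1])))
p("bins side",[atz(S,*SR(*q),.104) for q in((92,200),(178,282),(235,348),(284,462),(370,520))])
p("spool",atz(T,*Rr(184,273),.046),"jar",atz(T,*Rr(445,238),.055),"bottle",atz(T,*Rr(786,185),.19))
```

```text
rail [0.3876 0.1155 0.114 ] [0.6683 0.1    0.114 ]
rail side [0.3979 0.1167 0.114 ] [0.6691 0.1028 0.114 ]
knob [0.4647 0.1079 0.164 ]
cam [0.4622 0.0393 0.13  ] side [0.4708 0.0429 0.13  ]
chip [0.5449 0.0374 0.021 ] [0.5515 0.0359 0.021 ]
handle [0.3695 0.4058 0.04  ] [0.3693 0.29   0.04  ]
handle side [0.3864 0.4341 0.04  ] [0.3879 0.3163 0.04  ]
lid corners z.046 [array([0.4185, 0.4408, 0.046 ]), array([0.4175, 0.2435, 0.046 ]), array([0.5588, 0.2344, 0.046 ]), array([0.5593, 0.4312, 0.046 ])]
peg2 [ 0.5669 -0.0605  0.191 ] [ 0.5733 -0.0609  0.191 ] (array([ 0.5692, -0.0617,  0.193 ]), np.float64(0.005945753671147318))
peg1 [ 0.5594 -0.1556  0.191 ] [ 0.5665 -0.1564  0.191 ] (array([ 0.562 , -0.1568,  0.1931]), np.float64(0.006559893415452367))
peg0 [ 0.5548 -0.2499  0.191 ] [ 0.5575 -0.2506  0.191 ] (array([ 0.5559, -0.2504,  0.1914]), np.float64(0.0025987278567282854))
rack top ends front [ 0.6277 -0.0101  0.186 ] [ 0.6061 -0.309   0.186 ]
bin1 [ 0.4175 -0.046   0.104 ] [ 0.427  -0.1158  0.104 ] [ 0.4223 -0.0809  0.104 ] len 0.07040548701103372 yaw 7.764925650507984
bin2 [ 0.433  -0.1608  0.104 ] [ 0.4183 -0.2312  0.104 ] [ 0.4256 -0.196   0.104 ] len 0.07192369399722796 yaw -11.831666858118844
bin3 [ 0.4351 -0.2771  0.104 ] [ 0.4376 -0.3483  0.104 ] [ 0.4363 -0.3127  0.104 ] len 0.07119182574467117 yaw 1.9750660323832203
bins side [array([ 0.4216, -0.0483,  0.104 ]), array([ 0.4329, -0.1162,  0.104 ]), array([ 0.4364, -0.1649,  0.104 ]), array([ 0.4223, -0.2318,  0.104 ]), array([ 0.4394, -0.2789,  0.104 ])]
spool [ 0.5483 -0.0945  0.046 ] jar [ 0.5652 -0.254   0.055 ] bottle [ 0.5669 -0.4203  0.19  ]
```

```bash
python3 -m creep '[1,0.033,-0.04,0,-0.122, 1,0.033,-0.04,0,-0.122, 1,0.033,-0.04,0,-0.122, 1,0.033,-0.04,0,-0.122, 1,0.033,-0.04,0,-0.122, 1,0.033,-0.04,0,-0.122, 1,0.033,-0.04,0,-0.122, 1,0.033,-0.04,0,-0.122, 1,0.033,-0.04,0,-0.122, 1,0.033,-0.04,0,-0.122]' 15
python3 - <<'E'
from h import *
st()
d=load("s0");T=d["top"]
L=lambda x,y:(120+x/5,150+y/5)
a=atz(T,*L(487,401),.168);b=atz(T,*L(562,394),.164);print(a,b,np.degrees(np.arctan2(*(b-a)[[1,0]])))
d=snap("s1");S=d["side"]
X=np.array(telemetry.observe()["tool_pos"]);print(proj(S,X),proj(d["top"],X))
save(S,"s1",(150,60,310,200),5)
E
```

```text
time: 1.35
tool_pos: [0.4697, 0.095, 0.2484]
tool_rot: [-3.137, -0.001, 1.629]
contact_force: [0.4, 0.7, 0.2]
opening: 0.0919
time 1.35
tool_pos [0.4697 0.095  0.2484]
tool_rot [-3.1368e+00 -1.2000e-03  1.6289e+00]
contact_force [0.397  0.7499 0.218 ]
opening 0.0919
qpos [ 3.8800e-02  2.6360e-01  1.6461e+00  1.2000e-03  1.2366e+00 -1.9700e-02]
[0.46188197 0.12816102 0.168     ] [0.46536727 0.08750624 0.164     ] -85.10005112812821
[[235.79839928 160.12913787]] [[225.88433002 223.0823093 ]]
```

View pics/s1.png

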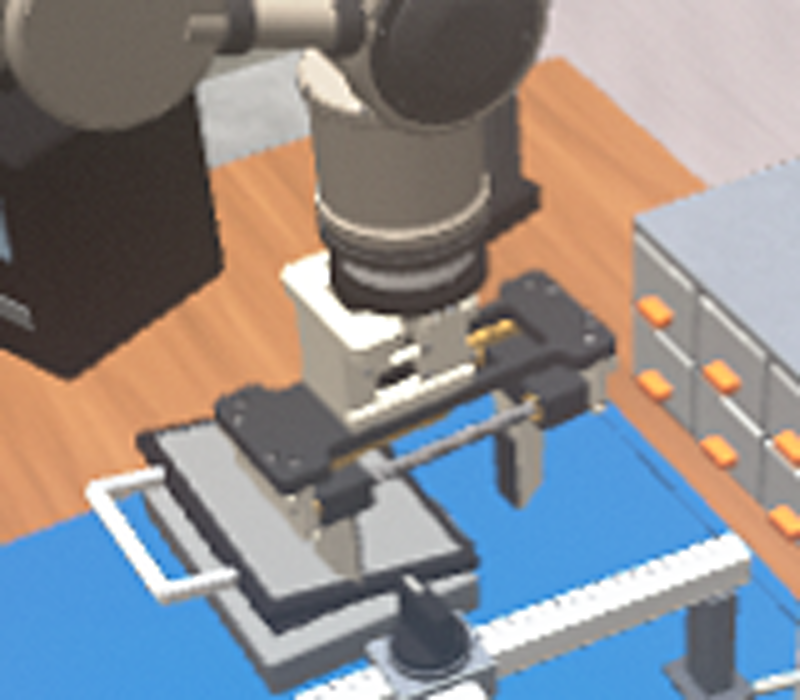

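Run:
```python
from h import *
from scipy.spatial.transform import Rotation as Ro
d=load("s1");S=d["side"]
s=telemetry.observe();R=Ro.from_euler("xyz",s["tool_rot"]).as_matrix();p=np.array(s["tool_pos"])
for y in(-.046,.046):
  for x in(-.0095,.0095):
    X=p+R@[x,y,.025]; print(x,y,X.round(3),((proj(S,X)-[150,60])*5).round(0))
K0=atz(S,150+412/5,60+(588)/5,.173); print(K0)
```

```text
-0.0095 -0.046 [0.426 0.081 0.223] [[365. 582.]]
0.0095 -0.046 [0.425 0.1   0.223] [[346. 561.]]
-0.0095 0.046 [0.518 0.086 0.223] [[516. 513.]]
0.0095 0.046 [0.517 0.105 0.223] [[497. 493.]]
[0.46534915 0.11219528 0.173     ]
```

```bash
python3 -m creep '[0.6,-0.0035,0.0145,-0.02,0.03, 0.6,0,0,-0.03,0, 0.6,0,0,-0.02,0, 0.6,0,0,0,0]' 12;  python3 - <<'E'
from h import *
d=snap("s2");S=d["side"]
save(S,"s2",(170,100,310,220),5)
save(d["top"],"t2",(150,150,310,280),5)
E
```

```text
time: 1.95
tool_pos: [0.4662, 0.1083, 0.1754]
tool_rot: [-3.135, -0.001, 1.658]
contact_force: [-0.0, -0.9, 0.5]
opening: 0.0572
```

View pics/s2.png

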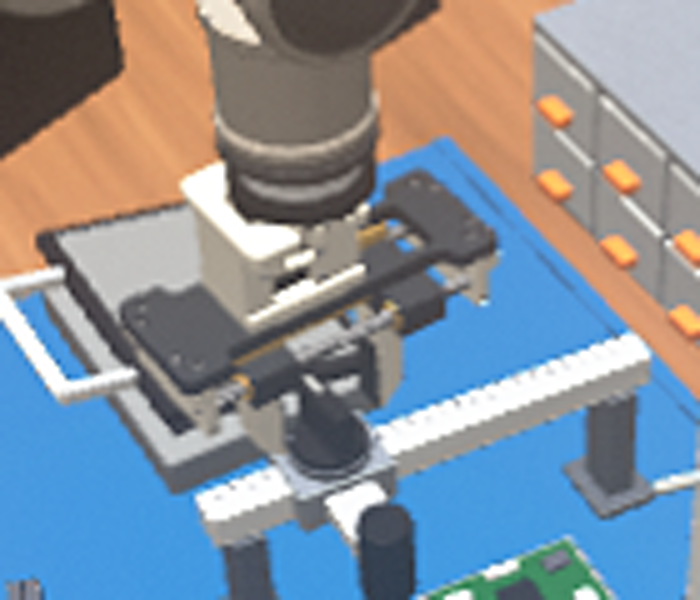

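```bash
python3 -m creep '[0.3,0,0,-0.005,0, 0.12,0,0,0,0, 0.12,0,0,0,0,0.1,0,0,0,0, 0.1,0,0,0,0]' 12;  python3 - <<'E'
from h import *
d=snap("s3");S=d["side"]
save(S,"s3",(170,100,310,220),5)
for z in(.173,.157,.141): print(z,((proj(S,[.466,.111,z])-[170,100])*5).round(), ((proj(S,[.466,.09,z])-[170,100])*5).round())
E
```

```text
time: 2.68
tool_pos: [0.4691, 0.1087, 0.1741]
tool_rot: [3.139, -0.001, 1.658]
contact_force: [2.4, 1.2, -2.6]
opening: 0.0138
0.173 [[314. 389.]] [[332. 412.]]
0.157 [[316. 410.]] [[334. 433.]]
0.141 [[318. 431.]] [[336. 454.]]
```

View pics/s3.png

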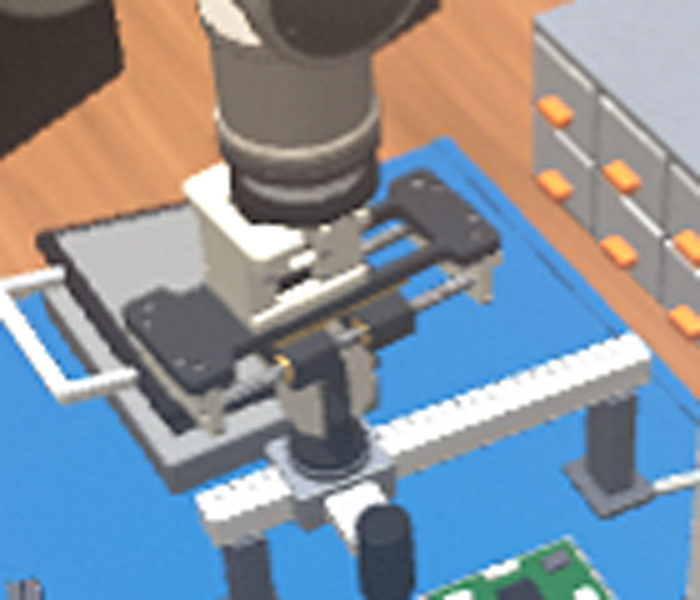

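```bash
python3 -m creep '[0.05,0,0,0,0, 0.05,0,0,0,0.15, 0.05,0,0,0,0.15, 0.05,0,0,0,0.15, 0.05,0,0,0,0.15]' 25; python3 -m creep '[0.05,0,0,0,0.15, 0.05,0,0,0,0.15, 0.05,0,0,0,0.15, 0.05,0,0,0,0.15,0.05,0,0,0,0.02]'
```

```text
time: 3.4
tool_pos: [0.4709, 0.1093, 0.1741]
tool_rot: [3.135, -0.0, 2.275]
contact_force: [3.6, 2.0, -2.1]
opening: 0.0138
time: 4.03
tool_pos: [0.4721, 0.1111, 0.1741]
tool_rot: [3.13, 0.0, 2.914]
contact_force: [1.5, 1.6, -1.1]
opening: 0.0137
```

Run:
```python
from h import *
d=snap("s4");S=d["side"]
save(S,"s4",(170,100,310,220),5)
print(telemetry.observe()["torque"])
```

```text
[ 0.20464725 -0.3338118  -0.01561735]
```

View pics/s4.png

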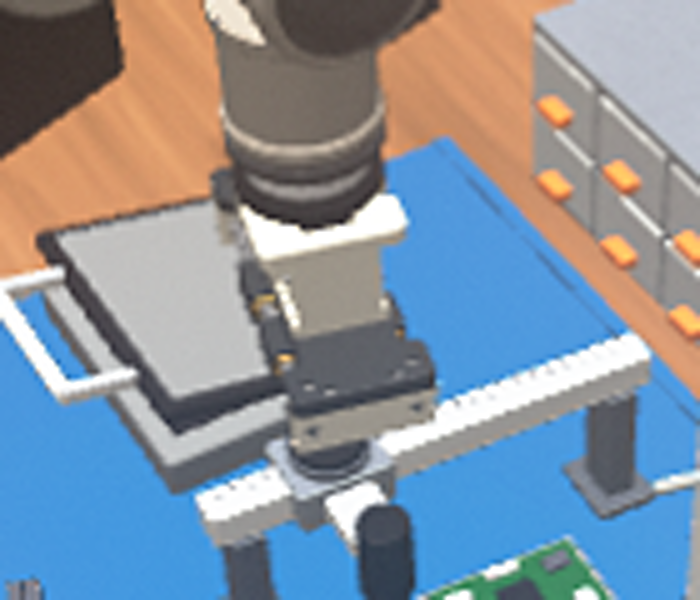

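```bash
python3 -m creep '[0.05,0.015,-0.0008,0,0, 0.05,0.02,-0.001,0,0, 0.05,0.02,-0.001,0,0, 0.05,0.02,-0.001,0,0, 0.05,0,0,0,0]' 30
python3 - <<'E'
from h import *
d=snap("s5");S=d["side"]
save(S,"s5",(190,100,330,220),5)
save(d["top"],"t5",(190,160,300,260),6)
E
```

```text
time: 4.75
tool_pos: [0.5408, 0.1073, 0.1741]
tool_rot: [3.136, -0.017, 2.901]
contact_force: [5.1, 1.6, -1.9]
opening: 0.0136
```

View pics/s5.png

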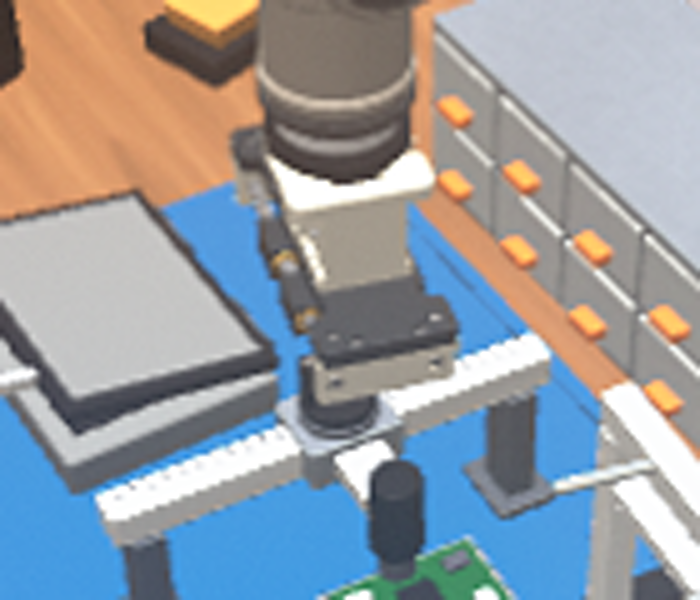

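View pics/t5.png

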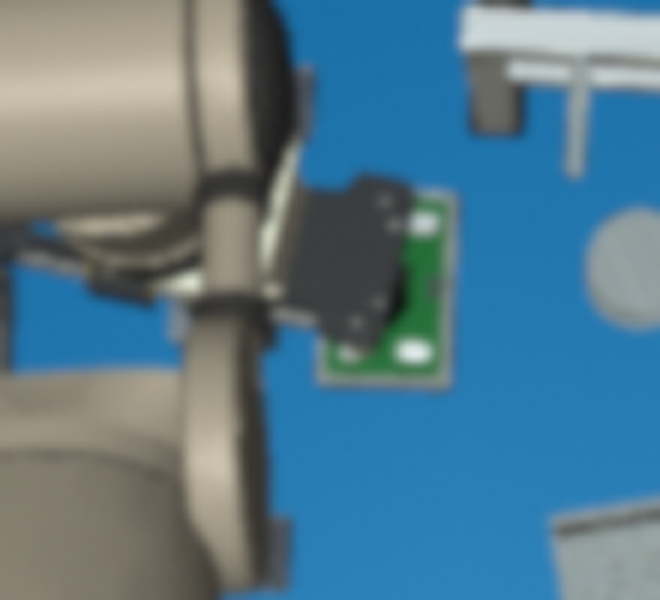

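Run:
```python
from h import *
S=load("s5")["side"]
a=atz(S,247.4,203.6,.13);b=atz(S,269.5,195.3,.13);print(a,b,b-a)
chip=atz(S,160+573/5,120+498/5,.021);print(chip)
r=np.array([.9985,-.053,0]);print((chip-b)@r)
save(S,"s5b",(240,180,310,240),10)
```

```text
[0.47084888 0.04294056 0.13      ] [0.53730988 0.03813615 0.13      ] [ 0.06646101 -0.00480441  0.        ]
[0.5515166  0.03585404 0.021     ]
0.014306354731881247
```

View pics/s5b.png

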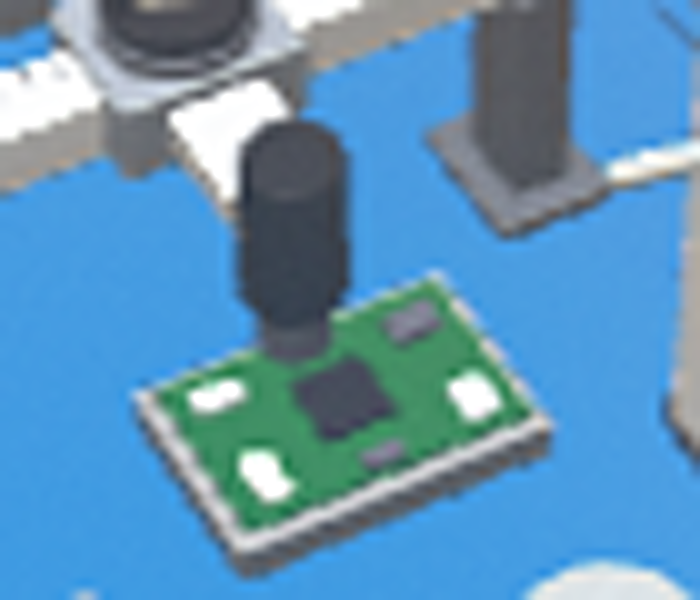

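```bash
python3 -m creep '[0.05,0.015,-0.0008,0,0, 0.05,0.003,0,0,0, 0.05,0,0,0,0]' 30
python3 - <<'E'
from h import *
d=snap("s6");S=d["side"]
save(S,"s6b",(240,180,310,240),10)
E
```

```text
time: 5.22
tool_pos: [0.5545, 0.1066, 0.1741]
tool_rot: [3.138, -0.023, 2.9]
contact_force: [2.5, 1.6, -0.6]
opening: 0.0142
```

View pics/s6b.png

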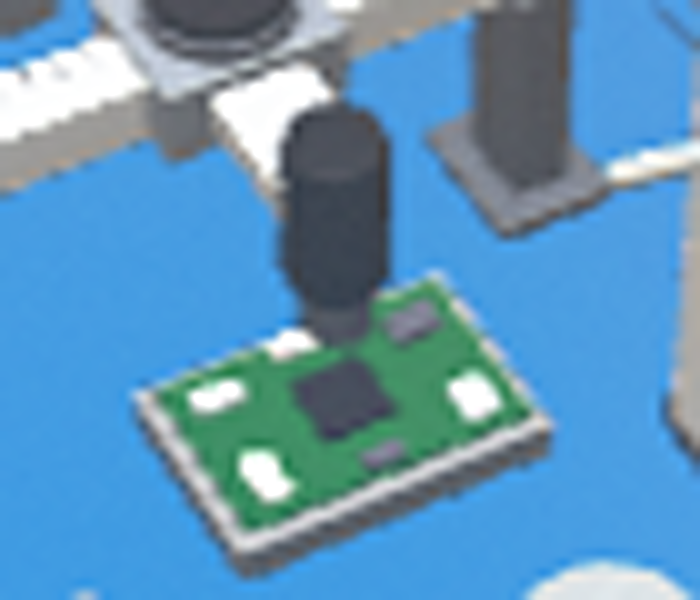

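Run:
```python
from h import *
S=load("s6")["side"];r=np.array([.9985,-.053,0])
c=atz(S,240+34.5,180+39.7,.021)
b=atz(S,240+33.6,180+14.1,.130);l=atz(S,240+33.7,180+32.6,.055)
print(c,b,l,(c-b)@r,(c-l)@r)
# full predicted points over chip
print((proj(S,c+[0,0,.109])-[240,180])*10,(proj(S,c+[0,0,.034])-[240,180])*10)
```

```text
[0.55106707 0.03567953 0.021     ] [0.54922335 0.03612592 0.13      ] [0.54813484 0.03487746 0.055     ] 0.0018646156516896604 0.0028853228874249283
[[342.58284263 139.45145341]] [[344.2738296  320.18745711]]
```

```bash
python3 -m creep '[0.05,0.004,0,0,0, 0.05,0,0,0,0, 0.05,0,0,0,0]' 30; python3 -m creep '[0.05,0,0,0,-0.15, 0.05,0,0,0,-0.15, 0.05,0,0,0,-0.15, 0.05,0,0,0,-0.15, 0.05,0,0,0,-0.15, 0.05,0,0,0,0]' 30;python3 - <<'E'
from h import *
d=snap("s7");S=d["side"]
save(S,"s7b",(240,180,310,240),10)
E
```

```text
time: 5.7
tool_pos: [0.5572, 0.1065, 0.174]
tool_rot: [3.139, -0.025, 2.9]
contact_force: [-0.6, 1.1, 0.3]
opening: 0.0139
time: 6.45
tool_pos: [0.5555, 0.1041, 0.174]
tool_rot: [-3.138, -0.025, 2.128]
contact_force: [-0.4, 1.5, 0.8]
opening: 0.0138
```

View pics/s7b.png

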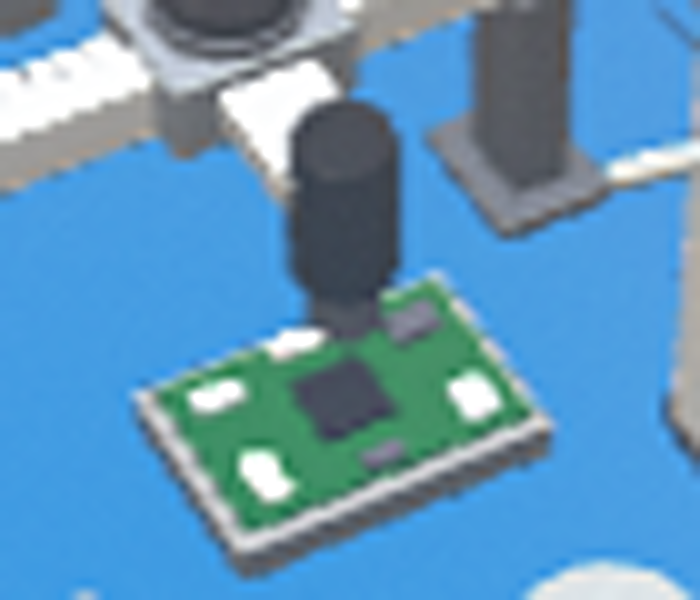

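```bash
python3 -m creep '[0.05,0,0,0,-0.15, 0.05,0,0,0,-0.15, 0.05,0,0,0,-0.15, 0.05,0,0,0,-0.1, 0.05,0,0,0,0]' 30;python3 - <<'E'
from h import *
d=snap("s8");S=d["side"]
save(S,"s8b",(240,180,310,240),10)
E
```

```text
time: 7.18
tool_pos: [0.5536, 0.1034, 0.174]
tool_rot: [-3.132, -0.024, 1.578]
contact_force: [-1.7, 1.1, 0.3]
opening: 0.0138
```

View pics/s8b.png

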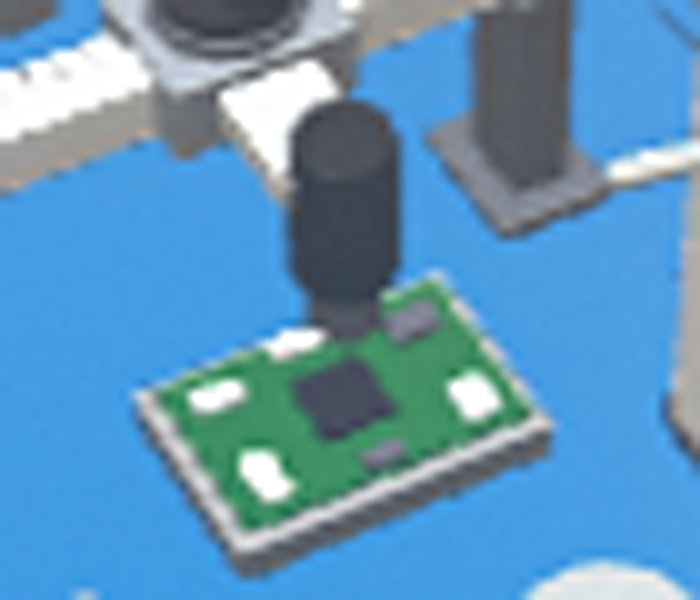

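```bash
python3 -m creep '[0.4,0,0,0,0, 0.4,0,0,0,0, 0.6,0,0,0.04,0, 0.6,0,0,0.04,0, 0.6,-0.035,0.048,0,0, 0.6,-0.035,0.048,0,0, 0.6,-0.035,0.048,0,0, 0.6,-0.035,0.048,0,0, 0.6,-0.035,0.048,0,0]' 30;python3 - <<'E'
from h import *
d=snap("s9");S=d["side"]
save(S,"s9",(150,60,310,200),5)
save(d["top"],"t9",(120,160,270,290),5)
E
```

```text
time: 8.4
tool_pos: [0.3768, 0.3463, 0.2553]
tool_rot: [-3.135, -0.026, 1.578]
contact_force: [0.1, 0.5, 0.8]
opening: 0.0549
```

View pics/s9.png

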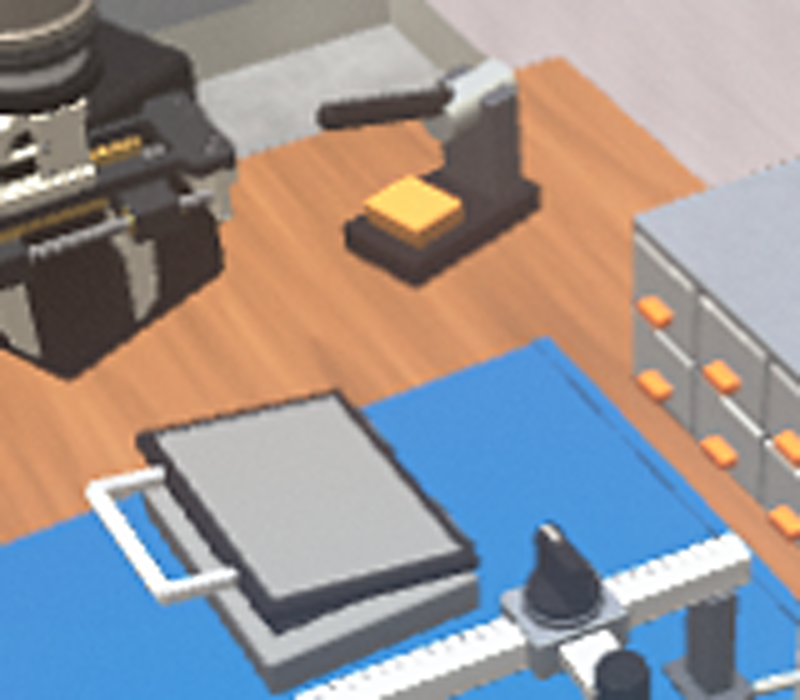

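View pics/t9.png

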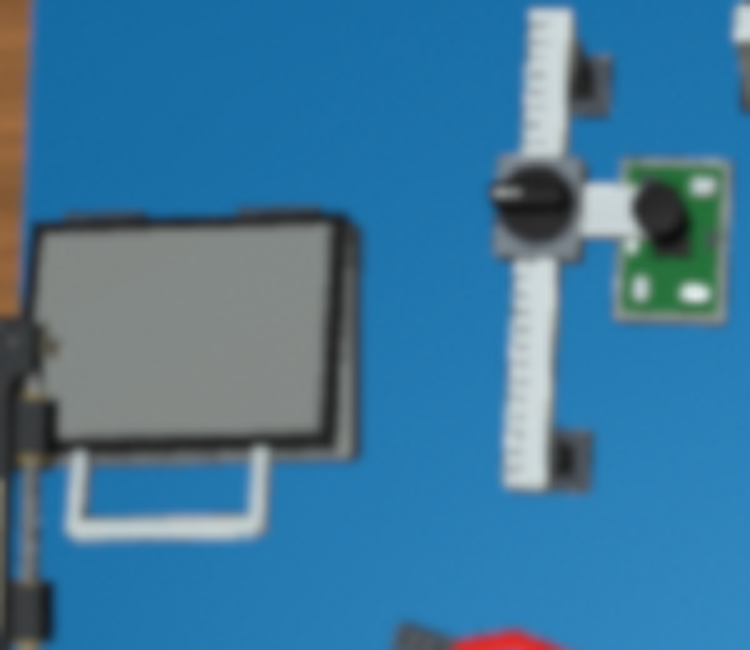

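Run:
```python
from h import *
np.set_printoptions(precision=4,suppress=True)
d=load("s9");T=d["top"];S=d["side"]
t=lambda x,y:(120+x/5,160+y/5); s=lambda x,y:(150+x/5,60+y/5)
A=tri(T,t(75,529),S,s(95,490));B=tri(T,t(258,526),S,s(163,592));print("handle",A,B)
for n,a,b in(("front-left",(17,448),(140,437)),("front-right",(332,447),(277,605)),("backright",(350,220),(472,550)),("backleft",(38,223),(335,395))):
    print(n,tri(T,t(*a),S,s(*b)))
r=np.array([.9985,-.053,0])
cam=atz(T,*t(659,207),.13); chip=atz(T,*t(672,239),.021);print("cam",cam,chip,(chip-cam)@r)
a=atz(T,*t(492,193),.172);b=atz(T,*t(574,199),.166);print("bar",np.degrees(np.arctan2(*(b-a)[[1,0]])))
print("knob",tri(T,t(535,200),S,s(560,560)))
from scipy.spatial.transform import Rotation as Ro
X=np.array([.3768,.3463,.2303]);print((proj(S,X)-[150,60])*5,(proj(T,X)-[120,160])*5)
X=np.array([.3768,.3463,.3]);print((proj(T,X)-[120,160])*5)
```

```text
handle (array([0.3722, 0.3878, 0.0795]), np.float64(0.005658758323494188)) (array([0.3722, 0.2775, 0.0807]), np.float64(0.004758550913993123))
front-left (array([0.4198, 0.4277, 0.0731]), np.float64(0.0034367931856100838))
front-right (array([0.4219, 0.2323, 0.081 ]), np.float64(0.013469248193661612))
backright (array([0.5567, 0.2295, 0.062 ]), np.float64(0.005196841003013197))
backleft (array([0.5607, 0.4314, 0.0446]), np.float64(0.002512785008365598))
cam [0.5464 0.0364 0.13  ] [0.5449 0.0374 0.021 ] -0.0015237427145972538
bar -94.16339135173037
knob (array([0.549 , 0.1022, 0.1597]), np.float64(0.004988565620085135))
[[ 78.2895 331.0479]] [[ 47.1884 510.7136]]
[[ -8.4093 507.8047]]
```

```bash
python3 -m creep '[0.38,-0.004,-0.013,-0.03,-0.008, 0.38,0,0,-0.03,0, 0.38,0,0,-0.03,0, 0.38,0,0,-0.03,0,0.38,0,0,0,0]' 15;python3 - <<'E'
from h import *
d=snap("s10");S=d["side"]
save(S,"s10",(130,60,290,200),5)
E
```

```text
time: 9.12
tool_pos: [0.372, 0.3345, 0.1328]
tool_rot: [-3.137, -0.028, 1.582]
contact_force: [0.1, -0.2, -0.2]
opening: 0.0347
```

View pics/s10.png

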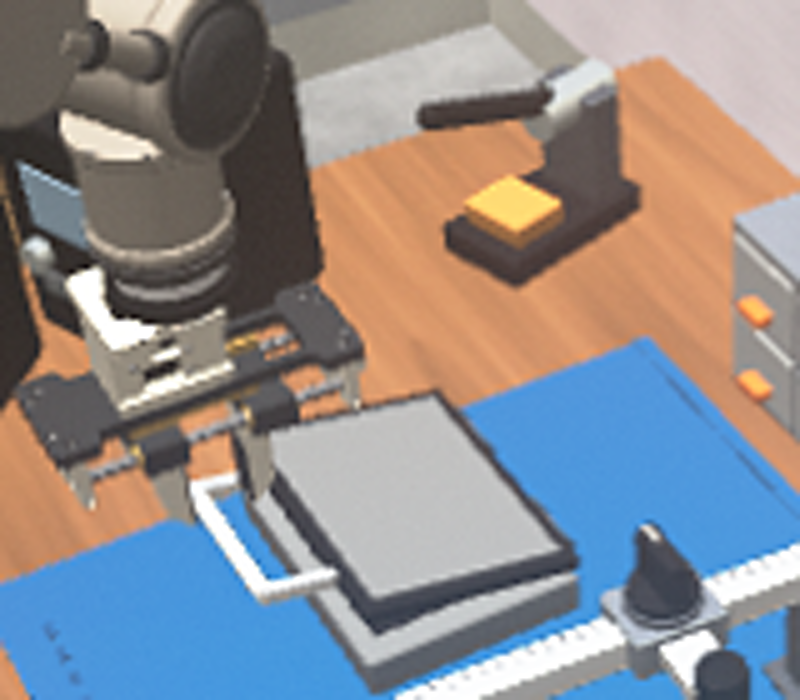

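```bash
python3 -m creep '[0.38,0,0,-0.025,0, 0.38,0,0,-0.02,0, 0.38,0,0,0,0, 0.05,0,0,0,0,0.05,0,0,0,0,0.05,0,0,0,0]' 15;python3 - <<'E'
from h import *
d=snap("s11");S=d["side"]
save(S,"s11",(130,60,290,200),5)
E
```

```text
time: 9.98
tool_pos: [0.3726, 0.3375, 0.0963]
tool_rot: [-3.141, -0.037, 1.58]
contact_force: [-6.1, 3.5, -3.6]
opening: 0.0113
```

View pics/s11.png

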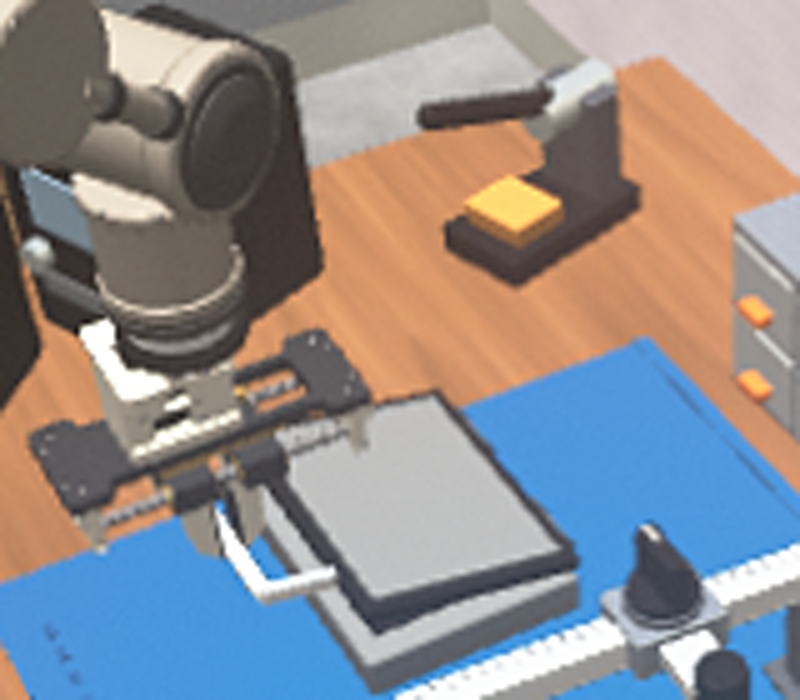

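```bash
python3 -m creep '[0.3,0,0,0,0, 0.3,0,0,-0.008,0, 0.3,0,0,0,0]' 15; python3 -m creep '[0.05,0,0,0,0,0.05,0,0,0,0,0.05,0,0,0,0]' 20
```

```text
time: 10.45
tool_pos: [0.3732, 0.3382, 0.0896]
tool_rot: [3.139, -0.038, 1.582]
contact_force: [0.4, -0.4, 0.4]
opening: 0.0272
time: 10.82
tool_pos: [0.3725, 0.3381, 0.0896]
tool_rot: [3.141, -0.038, 1.581]
contact_force: [-1.9, 1.4, -0.8]
opening: 0.0113
```

```bash
python3 -m creep '[0.05,0.0073,0,0.0235,0, 0.05,0.0101,0,0.0222,0, 0.05,0.0129,0,0.0209,0, 0.05,0.0153,0,0.019,0, 0.05,0,0,0,0]' 20
```

```text
time: 11.45
tool_pos: [0.412, 0.3386, 0.1741]
tool_rot: [-3.125, -0.036, 1.58]
contact_force: [2.0, 0.0, -0.0]
opening: 0.0114
```

```bash
python3 -m creep '[0.05,0.0200,0,0.017,0, 0.05,0.0200,0,0.0147,0, 0.05,0.0223,0,0.0121,0, 0.05,0.0236,0,0.0093,0, 0.05,0,0,0,0]' 20;python3 - <<'E'
from h import *
d=snap("s12");S=d["side"]
save(S,"s12",(130,20,290,180),4)
E
```

```text
time: 12.08
tool_pos: [0.4835, 0.3392, 0.2295]
tool_rot: [-3.091, -0.033, 1.584]
contact_force: [5.6, 0.1, -6.5]
opening: 0.0112
```

View pics/s12.png

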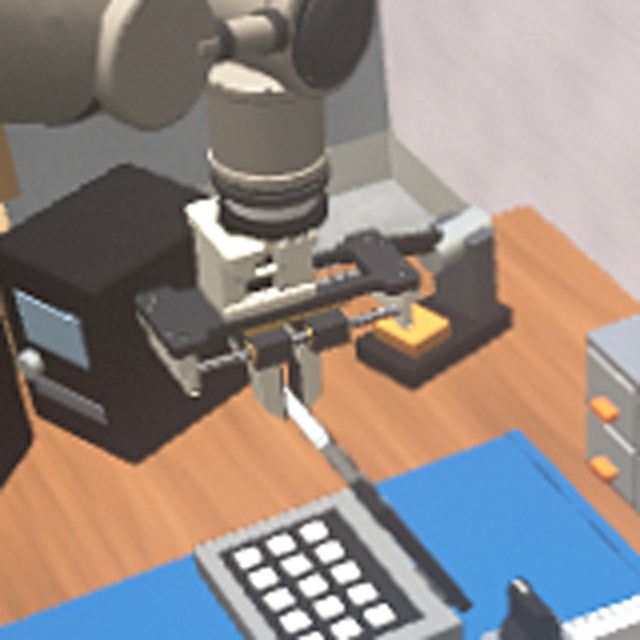

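```bash
python3 -m creep '[0.05,0.0225,0,0.003,0, 0.05,0.021,0,0.003,0, 0.05,0.021,0,0.001,0, 0.05,0.0236,0,0,0, 0.05,0,0,0,0]' 20;python3 - <<'E'
from h import *
d=snap("s13");S=d["side"]
save(S,"s13",(130,20,290,180),4)
E
```

```text
time: 12.8
tool_pos: [0.5645, 0.3402, 0.2435]
tool_rot: [-3.081, -0.035, 1.588]
contact_force: [3.6, 0.4, -0.6]
opening: 0.0114
```

View pics/s13.png

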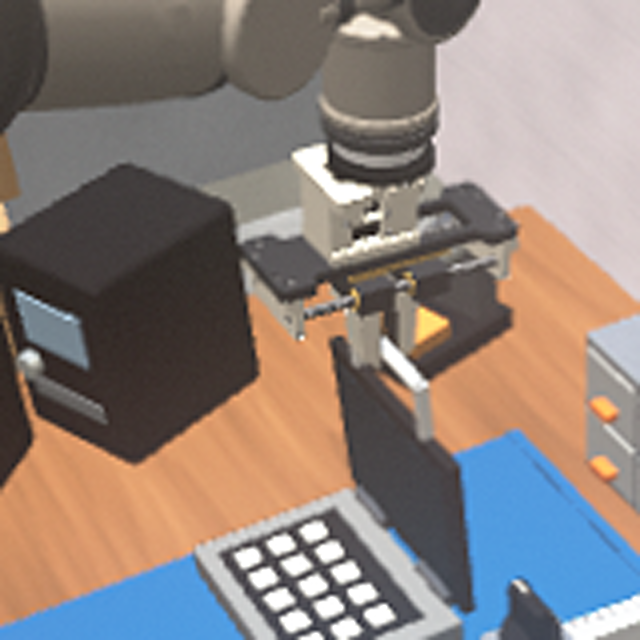

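```bash
python3 -m creep '[0.05,0.017,0,-0.001,0, 0.05,0.017,0,-0.002,0, 0.05,0,0,0,0, 0.05,0,0,0,0]' 20;python3 - <<'E'
from h import *
d=snap("s14")
save(d["side"],"s14",(130,20,290,180),4)
save(d["top"],"t14",(100,120,260,280),4)
E
```

```text
time: 13.4
tool_pos: [0.5943, 0.3405, 0.2402]
tool_rot: [-3.075, -0.033, 1.59]
contact_force: [2.1, -0.1, 2.9]
opening: 0.0108
```

View pics/s14.png

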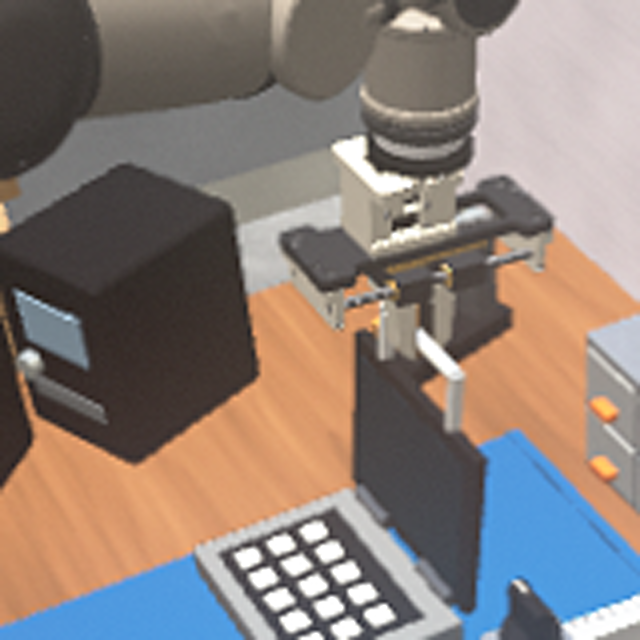

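View pics/t14.png

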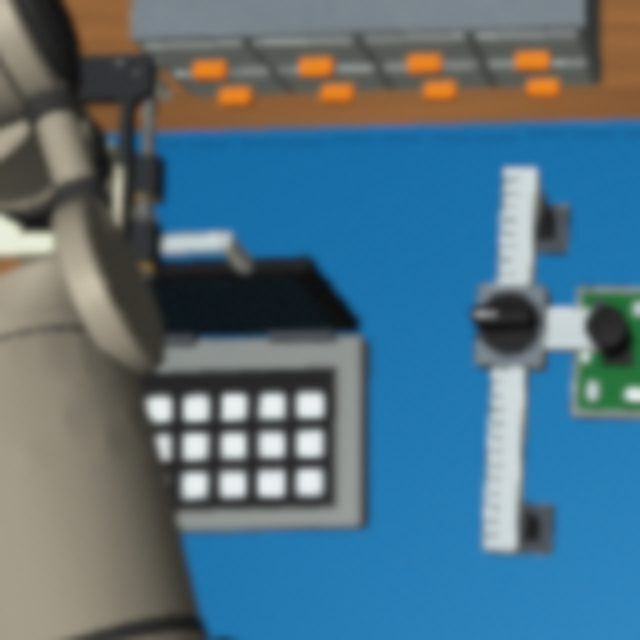

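```bash
python3 -m creep '[0.25,0,0,0,0, 0.25,0,0,0,0, 0.3,0,0,0.03,0, 0.3,0,0,0.03,0, 0.3,-0.06,0,0,0,0.3,-0.06,0,0,0,0.3,-0.06,0,0,0]' 20;python3 - <<'E'
from h import *
d=snap("s15")
save(d["side"],"s15",(200,60,270,180),6)
save(d["top"],"t15",(100,140,220,260),6)
E
```

```text
time: 14.38
tool_pos: [0.4097, 0.3397, 0.2955]
tool_rot: [-3.063, -0.029, 1.588]
contact_force: [-0.2, 0.9, 0.1]
opening: 0.0274
```

View pics/s15.png

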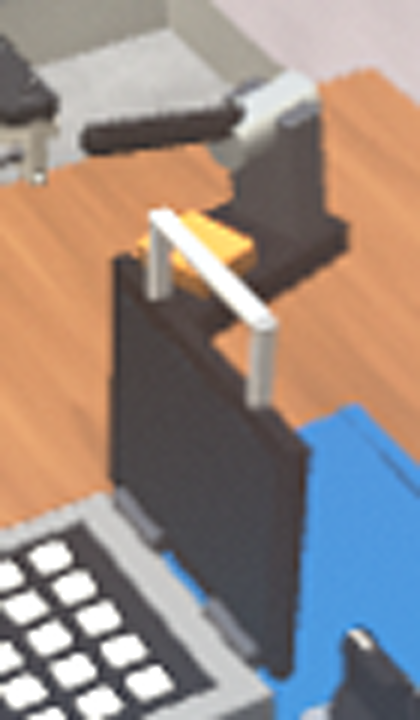

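View pics/t15.png

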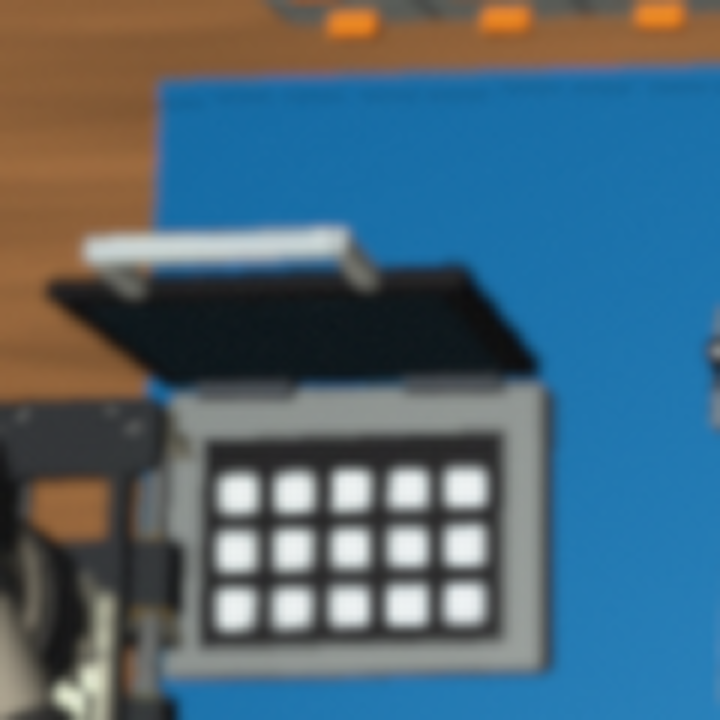

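Run:
```python
from h import *
np.set_printoptions(precision=4,suppress=True)
d=load("s15");T=d["top"];S=d["side"]
t=lambda x,y:(100+x/6,140+y/6); s=lambda x,y:(200+x/6,60+y/6)
A=tri(T,t(93,248),S,s(160,217));B=tri(T,t(343,240),S,s(268,322));print("handle",A,B)
for z in(.224,.228):print(z,[atz(T,*t(*q),z) for q in((93,248),(343,240))],[atz(S,*s(*q),z) for q in((160,217),(268,322))])
f=[atz(T,*t(*q),.03) for q in((163,678),(550,670),(545,388),(165,398))];print("base",f)
# hinge lug blocks top side
print("lugs side",[atz(S,*s(*q),.034) for q in((125,505),(232,630))],"top",[atz(T,*t(*q),.034) for q in((247,392),(455,385))])
for th in(1.6,1.745,1.9):
  for hx in (.562,):
    P=[[hx-.195*np.cos(th),y,.034+.195*np.sin(th)] for y in(.388,.278)];print(th,((proj(T,P)-[100,140])*6).round(),((proj(S,P)-[200,60])*6).round())
```

```text
handle (array([0.5939, 0.3929, 0.227 ]), np.float64(0.0044621289774780856)) (array([0.594 , 0.2773, 0.2317]), np.float64(0.005592617143491548))
0.224 [array([0.5926, 0.395 , 0.224 ]), array([0.5932, 0.2809, 0.224 ])] [array([0.5979, 0.3964, 0.224 ]), array([0.6015, 0.2862, 0.224 ])]
0.228 [array([0.5916, 0.3932, 0.228 ]), array([0.5923, 0.2795, 0.228 ])] [array([0.5955, 0.3909, 0.228 ]), array([0.5991, 0.2812, 0.228 ])]
base [array([0.4099, 0.4338, 0.03  ]), array([0.4112, 0.2311, 0.03  ]), array([0.5575, 0.2356, 0.03  ]), array([0.5565, 0.4379, 0.03  ])]
lugs side [array([0.5656, 0.4113, 0.034 ]), array([0.5677, 0.2864, 0.034 ])] top [array([0.5581, 0.3923, 0.034 ]), array([0.5594, 0.2819, 0.034 ])]
1.6 [[101. 300.]
 [344. 294.]] [[114. 235.]
 [214. 344.]]
1.745 [[107. 239.]
 [348. 233.]] [[163. 223.]
 [265. 331.]]
1.9 [[117. 180.]
 [355. 173.]] [[215. 218.]
 [318. 324.]]
```

Run:
```python
from h import *
d=load("s15")
save(d["side"],"s15r",(230,225,350,325),6.5)
save(d["top"],"t15r",(270,220,400,280),6)
```

```text
(no output)
```

View pics/s15r.png

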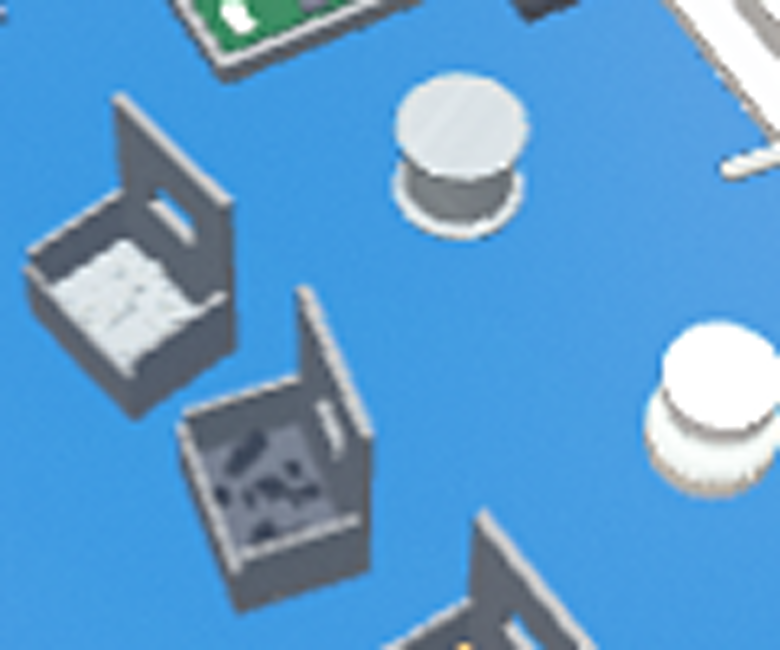

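View pics/t15r.png

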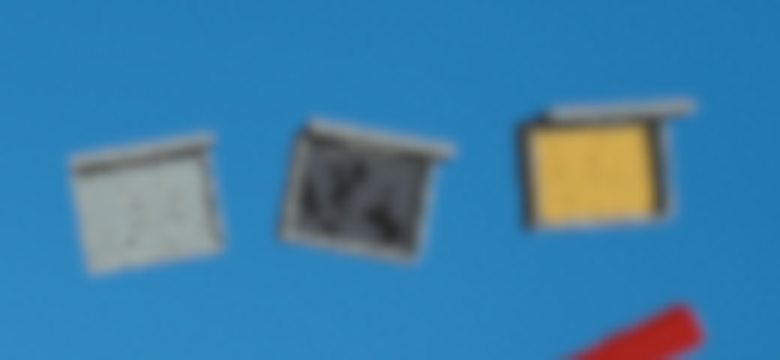

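Run:
```python
from h import *
np.set_printoptions(precision=4,suppress=True)
d=load("s15");T=d["top"];S=d["side"]
t=lambda x,y:(270+x/6,220+y/6); s=lambda x,y:(230+x/6.5,225+y/6.5)
for n,a,b,e,f in(("b1",(72,161),(213,139),(120,96),(232,203)),("b2",(309,125),(455,152),(305,290),(370,434)),("b3",(552,114),(696,107),(483,515),None)):
    A=atz(T,*t(*a),.104);B=atz(T,*t(*b),.104);v=A-B
    print(n,A,B,(A+B)/2,np.degrees(np.arctan2(-v[0],v[1])))
    C=atz(S,*s(*e),.104); print("   side",C,end="")
    if f: D=atz(S,*s(*f),.104);v=C-D;print(D,(C+D)/2,np.degrees(np.arctan2(-v[0],v[1])))
    else: print()
```

```text
b1 [ 0.4168 -0.0471  0.104 ] [ 0.426  -0.1149  0.104 ] [ 0.4214 -0.081   0.104 ] 7.708494246824497
   side [ 0.4221 -0.0477  0.104 ][ 0.4334 -0.1159  0.104 ] [ 0.4277 -0.0818  0.104 ] 9.402424776188997
b2 [ 0.4318 -0.1611  0.104 ] [ 0.4173 -0.2307  0.104 ] [ 0.4245 -0.1959  0.104 ] -11.71660669610332
   side [ 0.4362 -0.1649  0.104 ][ 0.4235 -0.2305  0.104 ] [ 0.4299 -0.1977  0.104 ] -11.008965761160374
b3 [ 0.4345 -0.2782  0.104 ] [ 0.4363 -0.3482  0.104 ] [ 0.4354 -0.3132  0.104 ] 1.4763138804702112
   side [ 0.4397 -0.2798  0.104 ]
```

```bash
python3 -m creep '[0.6,0.002,-0.047,0,0.015, 0.6,0.002,-0.047,0,0.015, 0.6,0.002,-0.047,0,0.015, 0.6,0.002,-0.047,0,0.015, 0.6,0.002,-0.047,0,0.015, 0.6,0.002,-0.047,0,0.015, 0.6,0.002,-0.047,0,0.015, 0.6,0.002,-0.047,0,0.015, 0.6,0,-0.045,0,0.01, 0.6,0,0,0,0]' 20
```

```text
time: 15.72
tool_pos: [0.42, -0.095, 0.2952]
tool_rot: [-3.056, -0.028, 1.73]
contact_force: [-0.7, 0.3, -0.5]
opening: 0.0553
```

```bash
python3 -m creep '[0.6,0.006,0.0135,-0.04,-0.011, 0.6,0,0,-0.04,0, 0.6,0,0,-0.04,0, 0.6,0,0,-0.03,0,0.6,0,0,0,0]' 20;python3 - <<'E'
from h import *
d=snap("s16");S=d["side"]
save(S,"s16",(210,170,340,280),6)
E
```

```text
time: 16.35
tool_pos: [0.4268, -0.0782, 0.1419]
tool_rot: [-3.057, -0.029, 1.718]
contact_force: [-0.5, 0.5, 0.5]
opening: 0.055
```

View pics/s16.png

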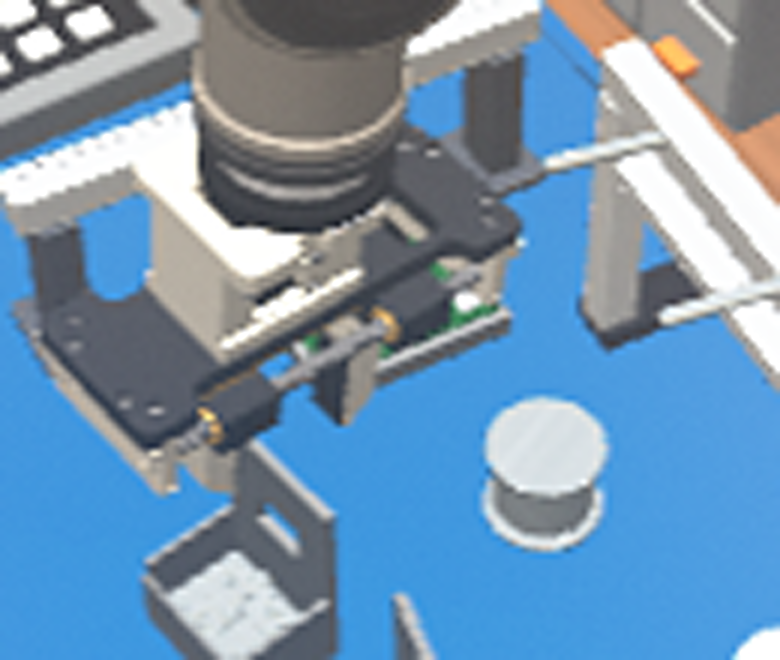

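```bash
python3 -m creep '[0.55,0,-0.003,-0.02,0, 0.4,0,0,-0.018,0, 0.4,0,0,0,0, 0.05,0,0,0,0, 0.05,0,0,0,0, 0.05,0,0,0,0, 0.05,0,0,0,0]' 25;python3 - <<'E'
from h import *
d=snap("s17");S=d["side"]
save(S,"s17",(210,170,340,280),6)
E
```

```text
time: 17.32
tool_pos: [0.4335, -0.0829, 0.1133]
tool_rot: [-3.075, -0.02, 1.72]
contact_force: [0.5, 1.0, -0.8]
opening: 0.0053
```

View pics/s17.png

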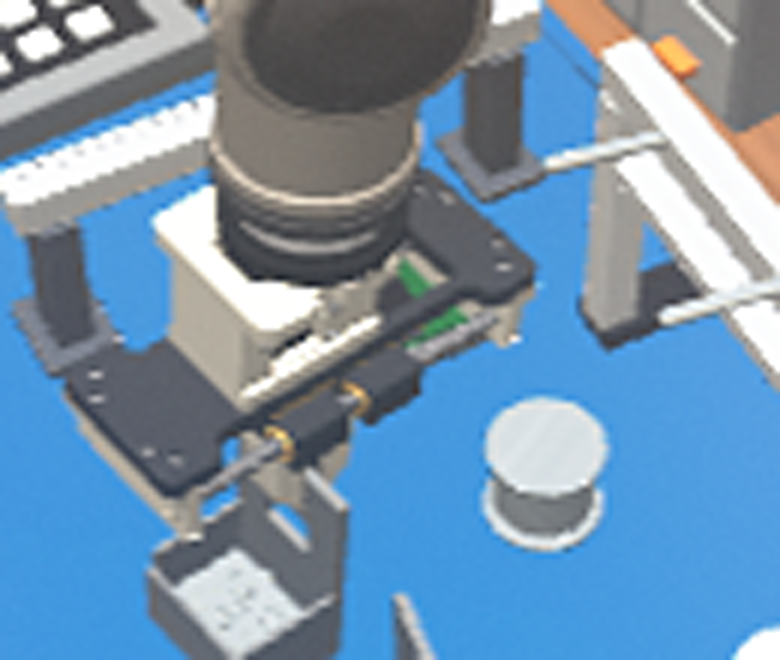

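```bash
python3 -m creep '[0.02,0,0,0.02,0, 0.02,0,0,0.03,0, 0.02,0,0,0.04,0, 0.02,0,0,0.04,-0.11, 0.02,0.02,0.01,0.005,-0.11,0.02,0.02,0.006,0,0,0.02,0,0,0,0]' 35;python3 - <<'E'
from h import *
d=snap("s18");S=d["side"]
save(S,"s18",(210,130,350,240),5.5)
save(d["top"],"t18",(240,150,380,260),5.5)
E
```

```text
time: 18.3
tool_pos: [0.473, -0.066, 0.2512]
tool_rot: [-3.073, -0.023, 1.492]
contact_force: [0.0, 0.3, -2.7]
opening: 0.0046
```

View pics/s18.png

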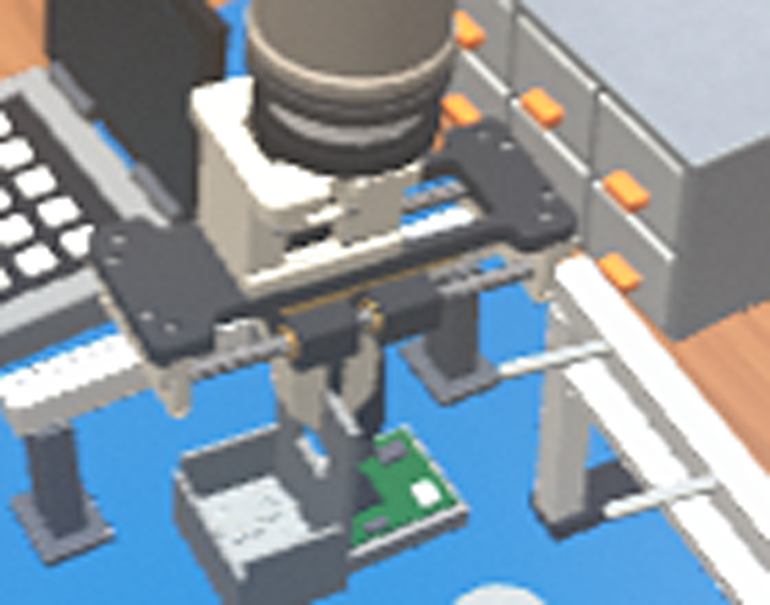

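View pics/t18.png

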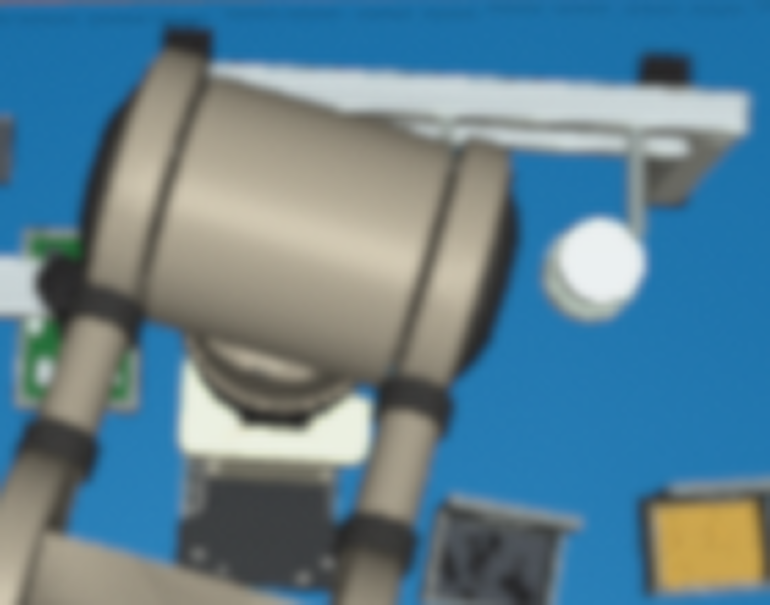

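Run:
```python
from h import *
np.set_printoptions(precision=4,suppress=True)
S=load("s18")["side"]
s=lambda x,y:(210+x/5.5,130+y/5.5)
for q in((312,452),(290,452-0)):
    o,d=ray(S,*s(*q))
    for z in(.195,.2,.205): print(q,z,o+d*(z-o[2])/d[2])
# plate right top corner, bin right bottom front corner
for q,z in(((357,432),.242),((357,432),.247)): print("corner",atz(S,*s(*q),z))
print("peg2 tip",atz(S,*s(503,369),.191))
from scipy.spatial.transform import Rotation as Ro
r=Ro.from_euler("xyz",[-3.073,-.023,1.492]).as_matrix();print(r[:,2])
```

```text
(312, 452) 0.195 [ 0.4712 -0.0608  0.195 ]
(312, 452) 0.2 [ 0.469  -0.0646  0.2   ]
(312, 452) 0.205 [ 0.4668 -0.0685  0.205 ]
(290, 452) 0.195 [ 0.4629 -0.0557  0.195 ]
(290, 452) 0.2 [ 0.4607 -0.0595  0.2   ]
(290, 452) 0.205 [ 0.4586 -0.0634  0.205 ]
corner [ 0.4727 -0.0972  0.242 ]
corner [ 0.4704 -0.101   0.247 ]
peg2 tip [ 0.574  -0.0601  0.191 ]
[-0.0665  0.0283 -0.9974]
```

```bash
python3 -m creep '[0.02,0.03,0.002,-0.005,0.005, 0.02,0.03,0.001,-0.004,0, 0.02,0.02,0,0,0, 0.02,0,0,0,0]' 35;python3 - <<'E'
from h import *
d=snap("s19");S=d["side"]
save(S,"s19",(230,130,350,230),6.5)
E
```

```text
time: 18.9
tool_pos: [0.5502, -0.064, 0.2403]
tool_rot: [-3.066, -0.023, 1.495]
contact_force: [-0.6, -0.3, -1.3]
opening: 0.0045
```

View pics/s19.png

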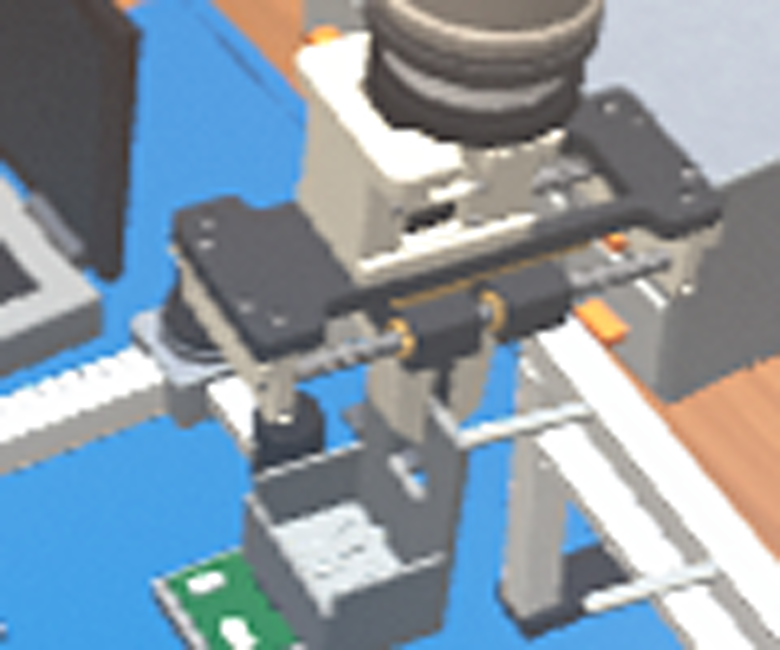

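Run:
```python
from h import *
S=load("s19")["side"]
for X in([.5692,-.0617,.191],[.57,-.0617,.195],[.603,-.064,.185],[.546,-.063,.189],[.548,-.077,.199],[.545,-.049,.179]): print(X,((proj(S,X)-[230,130])*6.5).round())
save(S,"s19b",(275,180,325,220),14)
```

```text
[0.5692, -0.0617, 0.191] [[456. 443.]]
[0.57, -0.0617, 0.195] [[458. 435.]]
[0.603, -0.064, 0.185] [[530. 425.]]
[0.546, -0.063, 0.189] [[408. 472.]]
[0.548, -0.077, 0.199] [[433. 475.]]
[0.545, -0.049, 0.179] [[386. 468.]]
```

View pics/s19b.png

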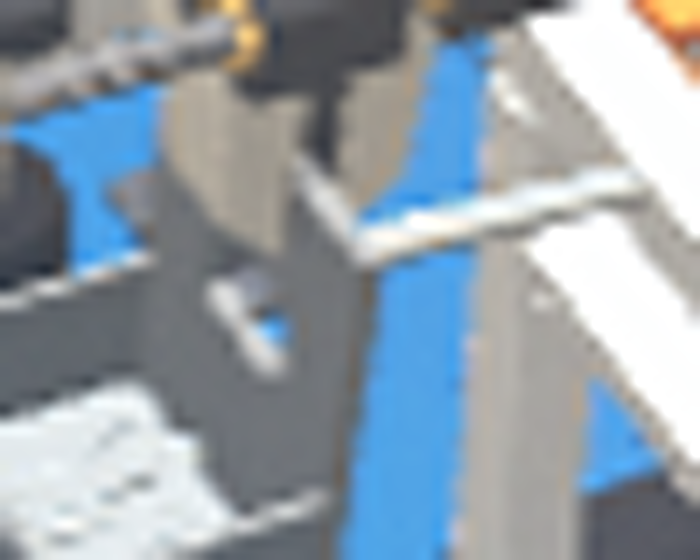

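```bash
python3 -m creep '[0.02,0.015,0.001,0,0, 0.02,0.015,0,-0.002,0, 0.02,0.012,-0.001,-0.002,0, 0.02,0,0,0,0]' 35;python3 - <<'E'
from h import *
d=snap("s20");S=d["side"]
save(S,"s20",(230,130,350,230),6.5)
E
```

```text
time: 19.5
tool_pos: [0.5884, -0.0644, 0.2372]
tool_rot: [-3.062, -0.023, 1.494]
contact_force: [-0.8, 0.1, -1.7]
opening: 0.0047
```

View pics/s20.png

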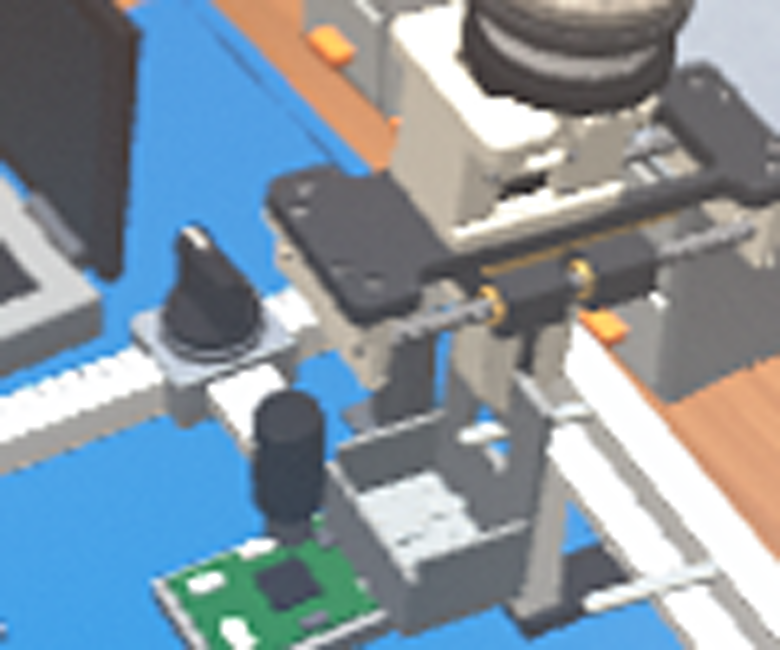

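Peg 2's tip now pokes through the slot (≈(480,434)). Now I'll push further in.

```bash
python3 -m creep '[0.02,0.012,-0.001,-0.0025,0, 0.02,0.012,-0.001,-0.003,0, 0.02,0.01,-0.001,-0.002,0, 0.02,0,0,0,0]' 35;python3 - <<'E'
from h import *
d=snap("s21");S=d["side"]
save(S,"s21",(230,130,350,230),6.5)
E
```

```text
time: 20.1
tool_pos: [0.624, -0.0676, 0.2295]
tool_rot: [-3.062, -0.023, 1.494]
contact_force: [-1.4, 0.1, -2.1]
opening: 0.005
```

View pics/s21.png

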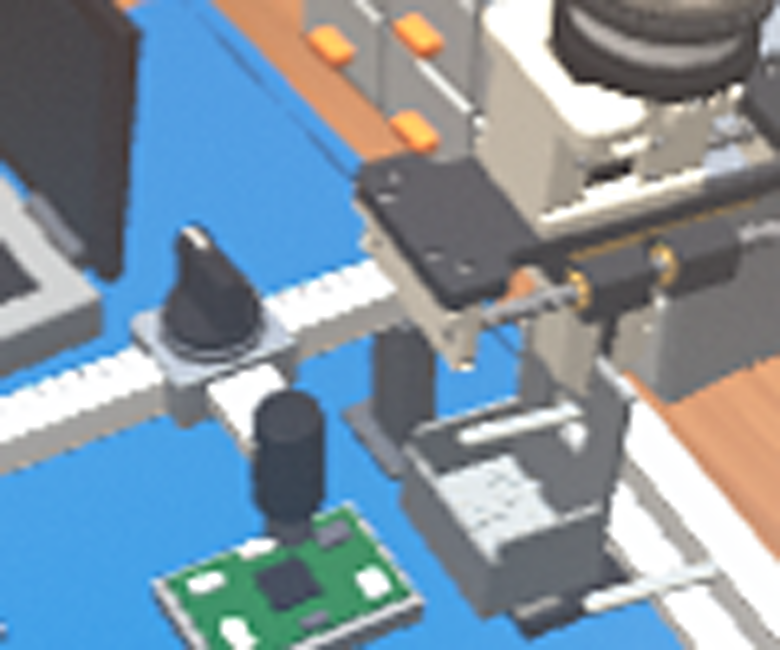

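```bash
python3 -m creep '[0.02,0,0,-0.004,0, 0.02,0,0,-0.003,0, 0.02,0,0,0,0]' 35; python3 -m creep '[0.15,0,0,0,0, 0.2,0,0,0,0, 0.25,0,0,0,0, 0.25,0,0,0.03,0, 0.25,0,0,0.03,0]' 35;python3 - <<'E'
from h import *
d=snap("s22");S=d["side"]
save(S,"s22",(230,130,350,230),6.5)
E
```

```text
time: 20.58
tool_pos: [0.6233, -0.0675, 0.2252]
tool_rot: [-3.066, -0.023, 1.494]
contact_force: [-0.5, 0.3, -1.6]
opening: 0.0045
time: 21.2
tool_pos: [0.6218, -0.0673, 0.2836]
tool_rot: [-3.059, -0.024, 1.494]
contact_force: [-0.1, 0.3, 0.6]
opening: 0.0228
```

View pics/s22.png

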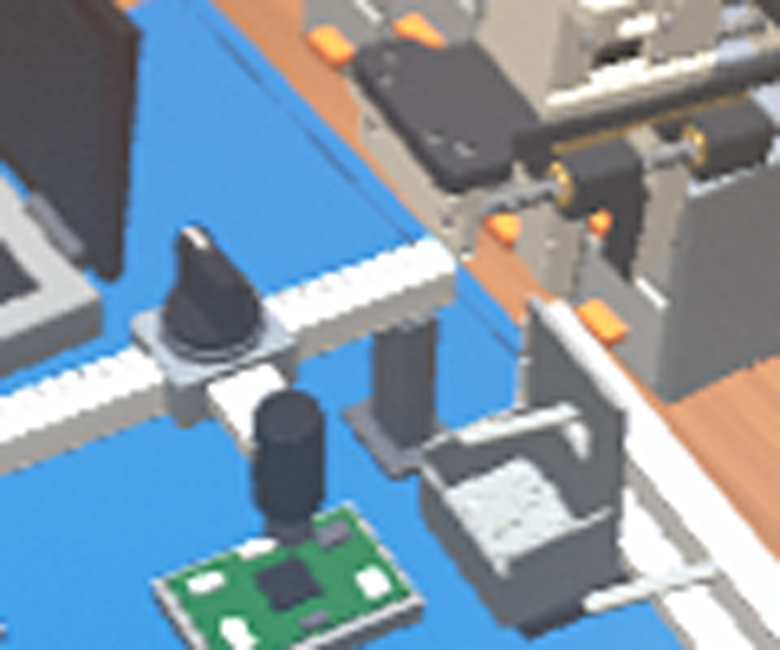

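```bash
python3 -m creep '[0.6,-0.038,-0.026,0,-0.024, 0.6,-0.038,-0.026,0,-0.024, 0.6,-0.038,-0.026,0,-0.024, 0.6,-0.038,-0.026,0,-0.024, 0.6,-0.036,-0.025,0,-0.024,0.6,0,0,-0.04,0,0.6,0,0,-0.04,0,0.6,0,0,0,0]' 25;python3 - <<'E'
from h import *
d=snap("s23");S=d["side"]
save(S,"s23",(230,180,360,290),6)
save(d["top"],"t23",(260,150,400,280),5)
E
```

```text
time: 22.3
tool_pos: [0.4269, -0.1989, 0.1983]
tool_rot: [-3.062, -0.023, 1.37]
contact_force: [-0.2, -0.1, 0.3]
opening: 0.0552
```

View pics/s23.png

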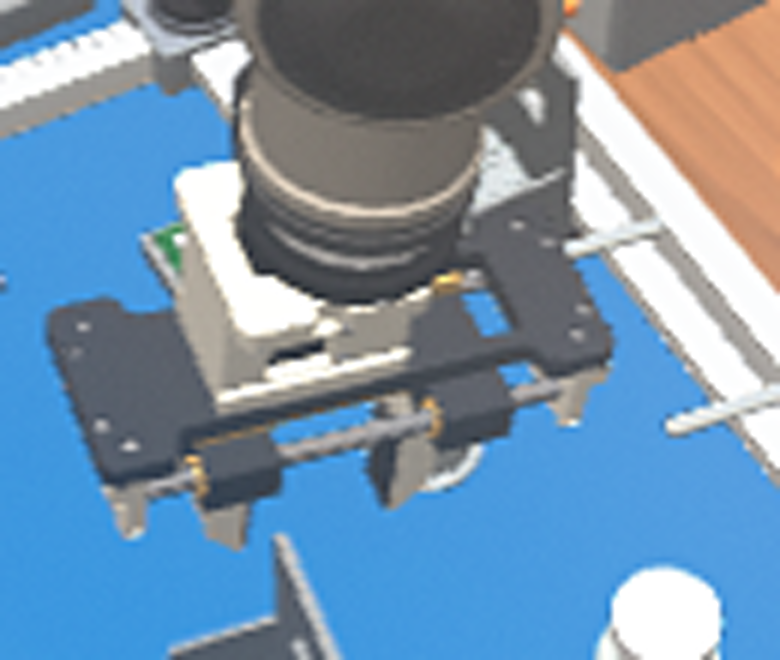

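View pics/t23.png

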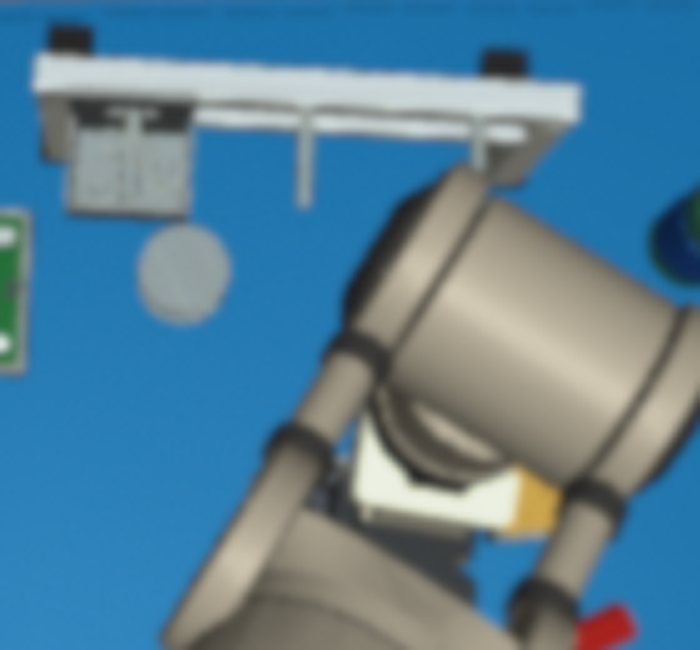

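```bash
python3 -m creep '[0.55,0.004,0.002,-0.03,0, 0.5,0,0,-0.03,0, 0.45,0,0,-0.03,0, 0.4,0,0,-0.005,0, 0.4,0,0,0,0]' 25;python3 -m creep '[0.05,0,0,0,0, 0.05,0,0,0,0, 0.05,0,0,0,0, 0.05,0,0,0,0]' 30;python3 - <<'E'
from h import *
d=snap("s24");S=d["side"]
save(S,"s24",(230,190,360,300),6)
E
```

```text
time: 23.02
tool_pos: [0.4392, -0.2005, 0.1125]
tool_rot: [-3.085, -0.014, 1.373]
contact_force: [-0.5, 0.4, 0.1]
opening: 0.0367
time: 23.52
tool_pos: [0.4404, -0.2012, 0.1156]
tool_rot: [-3.089, -0.012, 1.373]
contact_force: [-1.0, 0.4, -0.6]
opening: 0.0054
```

View pics/s24.png

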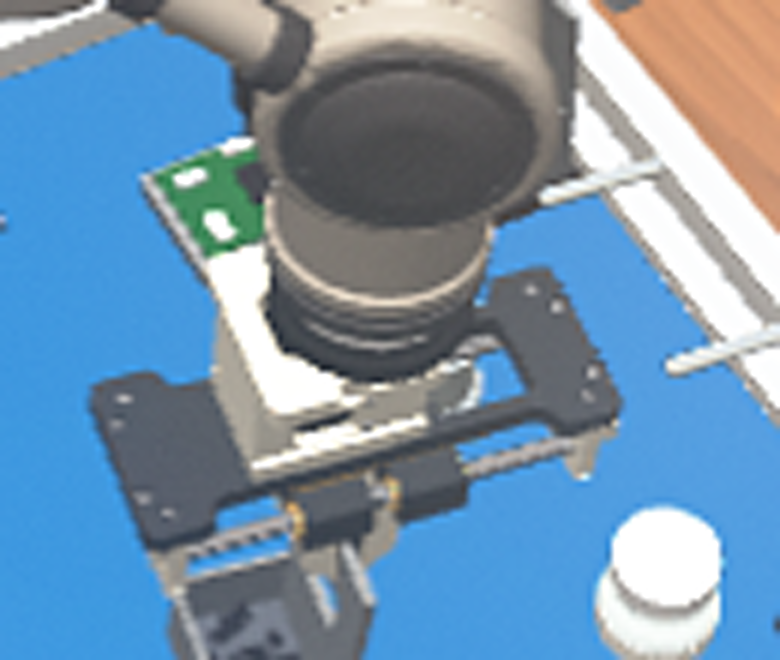

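```bash
python3 -m creep '[0.02,0,0,0.02,0, 0.02,0,0,0.03,0, 0.02,0,0.01,0.04,0, 0.02,0.01,0.015,0.035,0.065, 0.02,0.03,0.01,0.005,0.065,0.02,0.03,0.005,0,0,0.02,0,0,0,0]' 35;python3 - <<'E'
from h import *
d=snap("s25");S=d["side"]
save(S,"s25",(230,150,360,260),6)
E
```

```text
time: 24.5
tool_pos: [0.5114, -0.1593, 0.2479]
tool_rot: [-3.087, -0.013, 1.506]
contact_force: [0.5, 0.7, -3.5]
opening: 0.0045
```

View pics/s25.png

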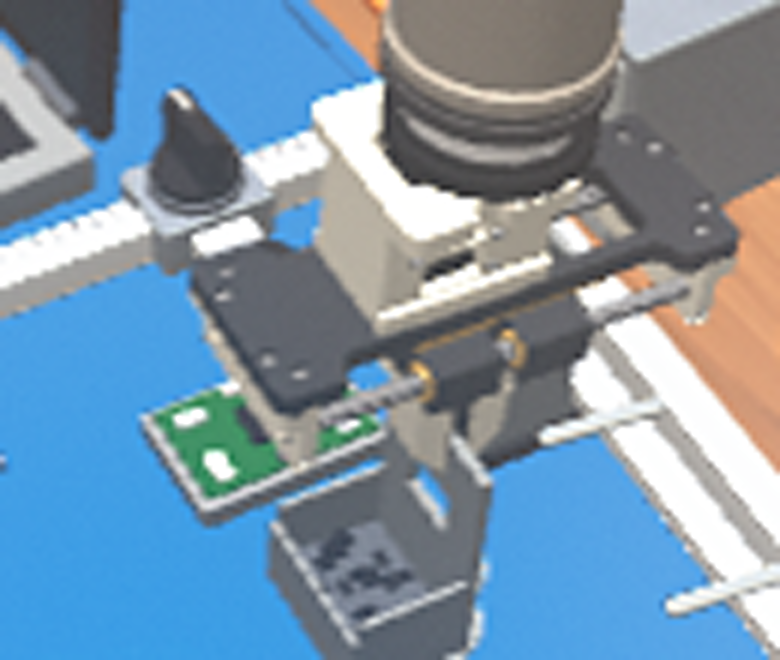

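Run:
```python
from h import *
np.set_printoptions(precision=4,suppress=True)
S=load("s25")["side"]
s=lambda x,y:(230+x/6,150+y/6)
for z in(.19,.196,.2): print(z,atz(S,*s(431,497),z))
print(atz(S,*s(543,438),.191))
```

```text
0.19 [ 0.5107 -0.1567  0.19  ]
0.196 [ 0.5079 -0.1605  0.196 ]
0.2 [ 0.5059 -0.1631  0.2   ]
[ 0.5654 -0.1558  0.191 ]
```

```bash
python3 -m creep '[0.02,0.02,0.003,-0.006,0, 0.02,0.02,0.001,0,0, 0.02,0.02,0,0,0, 0.02,0.015,0,-0.002,0, 0.02,0,0,0,0]' 35;python3 - <<'E'
from h import *
d=snap("s26");S=d["side"]
save(S,"s26",(230,130,360,240),6)
E
```

```text
time: 25.22
tool_pos: [0.5821, -0.157, 0.2377]
tool_rot: [-3.079, -0.015, 1.501]
contact_force: [-0.2, 0.5, -2.4]
opening: 0.0043
```

View pics/s26.png

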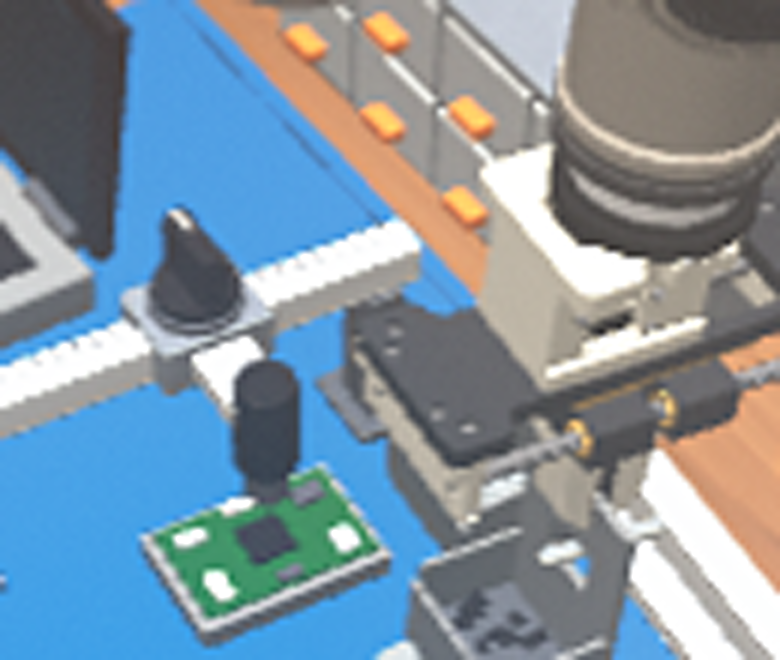

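```bash
python3 -m creep '[0.02,0.012,-0.001,-0.0025,0, 0.02,0.012,-0.001,-0.003,0, 0.02,0.01,-0.001,-0.002,0, 0.02,0,0,-0.003,0, 0.02,0,0,-0.003,0, 0.02,0,0,0,0]' 35;python3 - <<'E'
from h import *
d=snap("s27");S=d["side"]
save(S,"s27",(270,150,380,250),7)
E
```

```text
time: 26.08
tool_pos: [0.6177, -0.1607, 0.2277]
tool_rot: [-3.084, -0.013, 1.5]
contact_force: [0.5, -0.5, -1.4]
opening: 0.0046
```

View pics/s27.png

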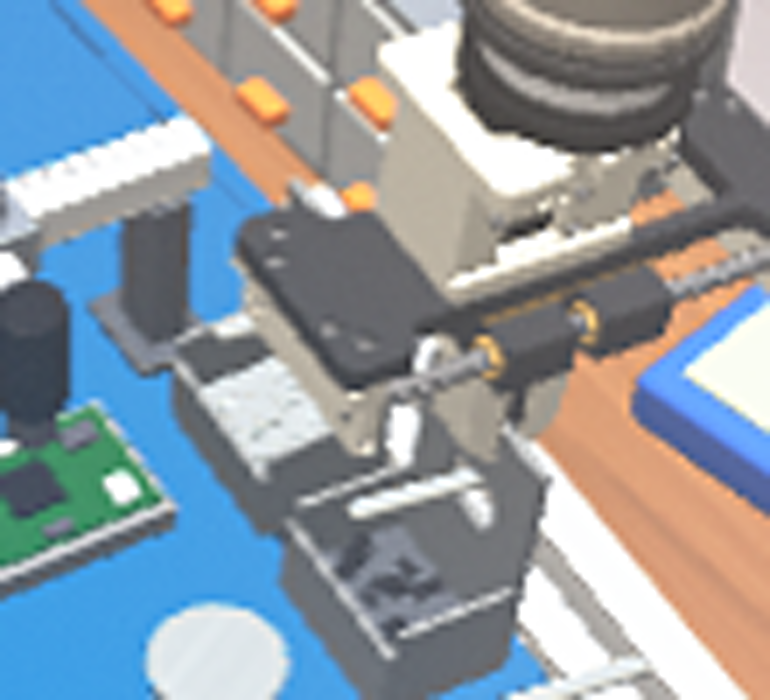

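```bash
python3 -m creep '[0.15,0,0,0,0, 0.2,0,0,0,0, 0.25,0,0,0,0, 0.25,0,0,0.03,0, 0.25,0,0,0.035,0]' 35;python3 -m creep '[0.6,-0.036,-0.03,0,0.02, 0.6,-0.036,-0.03,0,0.02, 0.6,-0.036,-0.03,0,0.02, 0.6,-0.036,-0.03,0,0.02, 0.6,-0.036,-0.03,0,0.02,0.6,0,0,-0.04,0,0.6,0,0,-0.04,0,0.6,0,0,0,0]' 25;python3 - <<'E'
from h import *
d=snap("s28");S=d["side"]
save(S,"s28",(270,180,400,320),5)
save(d["top"],"t28",(260,150,400,280),5)
E
```

```text
time: 26.8
tool_pos: [0.6159, -0.1603, 0.29]
tool_rot: [-3.075, -0.016, 1.5]
contact_force: [0.3, 0.7, 0.8]
opening: 0.0228
time: 27.8
tool_pos: [0.431, -0.3152, 0.2125]
tool_rot: [-3.084, -0.01, 1.604]
contact_force: [-0.0, -0.7, 1.3]
opening: 0.055
```

View pics/s28.png

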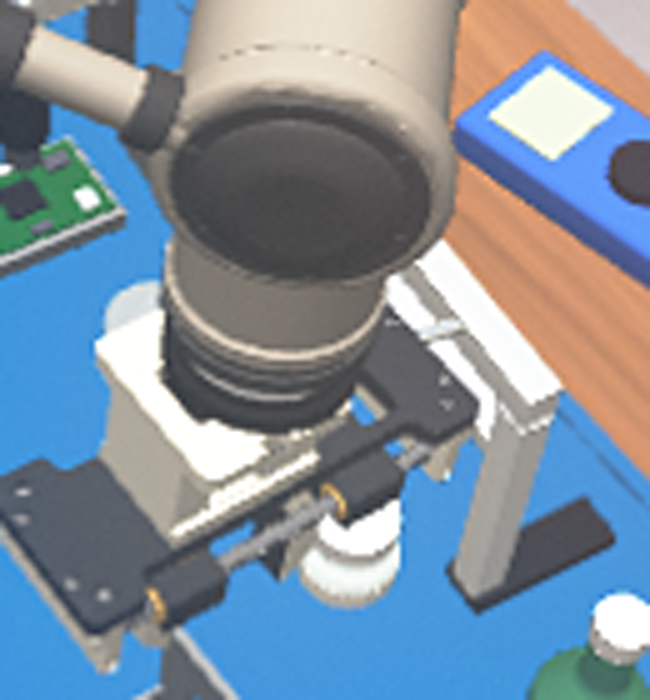

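View pics/t28.png

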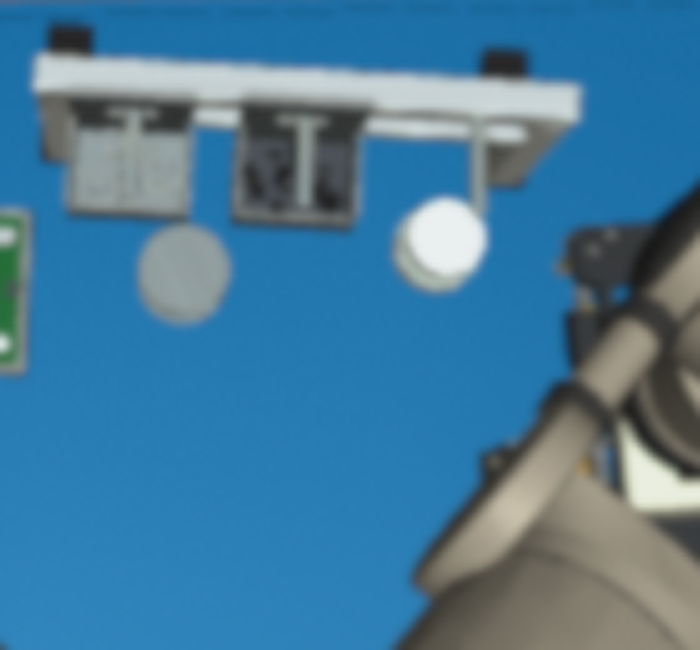

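```bash
python3 -m creep '[0.6,0.006,0.001,-0.03,0, 0.55,0,0,-0.03,0, 0.5,0,0,-0.025,0, 0.5,0,0,0,0]' 25;python3 - <<'E'
from h import *
d=snap("s29");S=d["side"]
save(S,"s29",(270,220,400,340),6)
E
```

```text
time: 28.4
tool_pos: [0.4437, -0.3181, 0.1374]
tool_rot: [-3.1, 0.006, 1.607]
contact_force: [0.3, 0.1, 0.6]
opening: 0.046
```

View pics/s29.png

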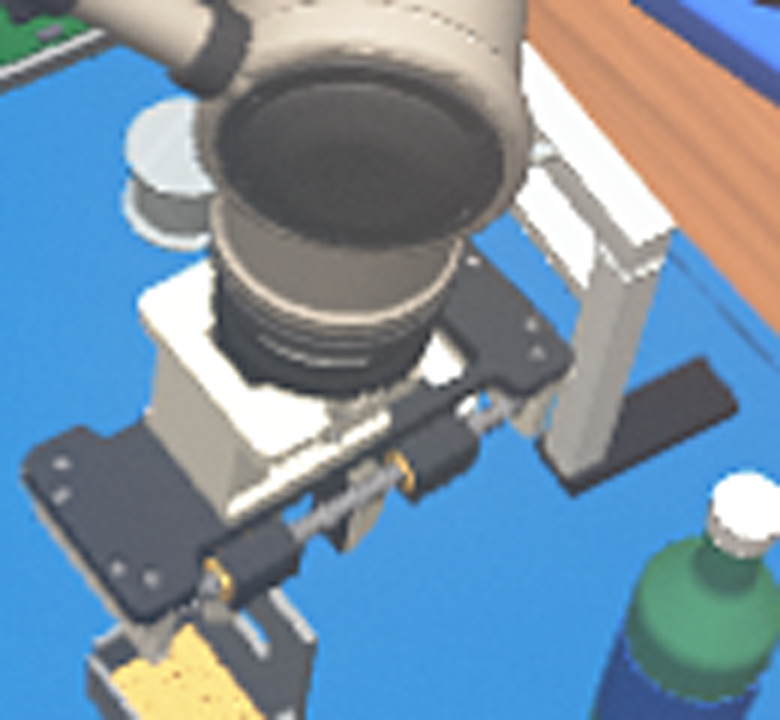

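Run:
```python
from h import *
S=load("s29")["side"]
p=lambda X:((proj(S,X)-[270,220])*6).round()
print(p([[.4437,-.3181,.1124],[.4437-.0245,-.3181,.1124],[.4437+.0245,-.3181,.1124]]))
print(p([[.4375,-.3135,.104],[.4365,-.3485,.104],[.4385,-.2785,.104]]))
print(atz(S,270+312/6,220+638/6,.104))
```

```text
[[273. 566.]
 [219. 597.]
 [326. 535.]]
[[251. 575.]
 [302. 648.]
 [201. 504.]]
[ 0.44198806 -0.34716843  0.104     ]
```

```bash
python3 -m creep '[0.5,-0.004,0.004,-0.02,0, 0.45,-0.003,0,-0.012,0, 0.4,0,0,0,0]' 25;python3 -m creep '[0.05,0,0,0,0, 0.05,0,0,0,0, 0.05,0,0,0,0, 0.05,0,0,0,0]' 30;python3 - <<'E'
from h import *
d=snap("s30");S=d["side"]
save(S,"s30",(270,220,400,340),6)
E
```

```text
time: 28.88
tool_pos: [0.4399, -0.317, 0.1116]
tool_rot: [-3.11, 0.016, 1.607]
contact_force: [-0.6, -0.5, 0.1]
opening: 0.038
time: 29.38
tool_pos: [0.4409, -0.3181, 0.1139]
tool_rot: [-3.112, 0.019, 1.607]
contact_force: [-1.1, 0.1, -0.0]
opening: 0.0057
```

View pics/s30.png

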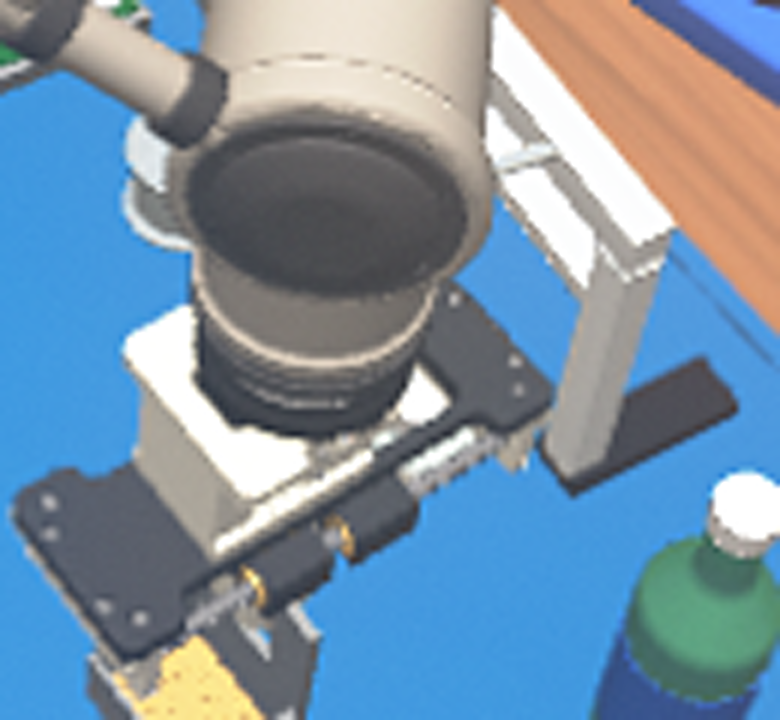

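```bash
python3 -m creep '[0.02,0,0,0.02,0, 0.02,0,0,0.03,0, 0.02,0,0.01,0.04,0, 0.02,0.01,0.025,0.04,-0.05, 0.02,0.025,0.025,0.005,-0.055,0.02,0.025,0.005,0,0,0.02,0,0,0,0]' 35;python3 - <<'E'
from h import *
d=snap("s31");S=d["side"]
save(S,"s31",(260,170,390,280),6)
E
```

```text
time: 30.35
tool_pos: [0.5007, -0.2493, 0.2496]
tool_rot: [-3.108, 0.012, 1.497]
contact_force: [1.1, 0.3, -3.6]
opening: 0.0048
```

View pics/s31.png

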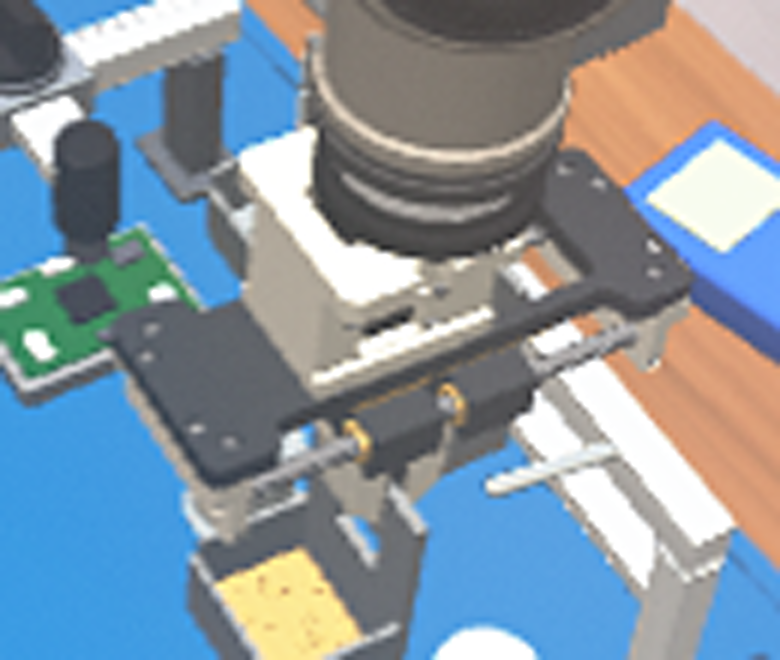

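Run:
```python
from h import *
np.set_printoptions(precision=4,suppress=True)
S=load("s31")["side"]
s=lambda x,y:(260+x/6,170+y/6)
for z in(.195,.2,.205): print(z,atz(S,*s(360,540),z))
print(atz(S,*s(491,487),.191))
save(S,"s31b",(305,240,345,270),18)
```

```text
0.195 [ 0.4997 -0.2462  0.195 ]
0.2 [ 0.4973 -0.2489  0.2   ]
0.205 [ 0.495  -0.2516  0.205 ]
[ 0.5583 -0.2504  0.191 ]
```

View pics/s31b.png

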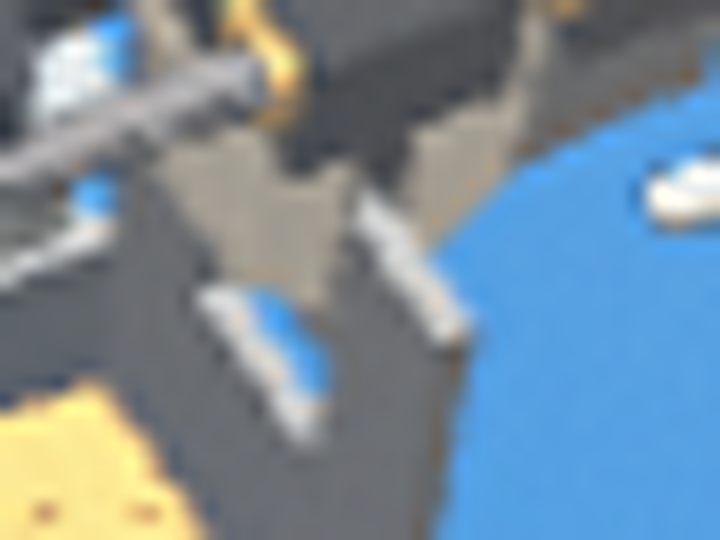

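```bash
python3 -m creep '[0.02,0.02,-0.002,-0.006,0, 0.02,0.02,-0.001,-0.004,0, 0.02,0.02,0,0,0, 0.02,0.013,0,-0.001,0, 0.02,0,0,0,0]' 35;python3 - <<'E'
from h import *
d=snap("s32");S=d["side"]
save(S,"s32",(290,160,400,260),7)
E
```

```text
time: 31.08
tool_pos: [0.5697, -0.2547, 0.2357]
tool_rot: [-3.1, 0.009, 1.491]
contact_force: [0.8, 0.1, -2.7]
opening: 0.0047
```

View pics/s32.png

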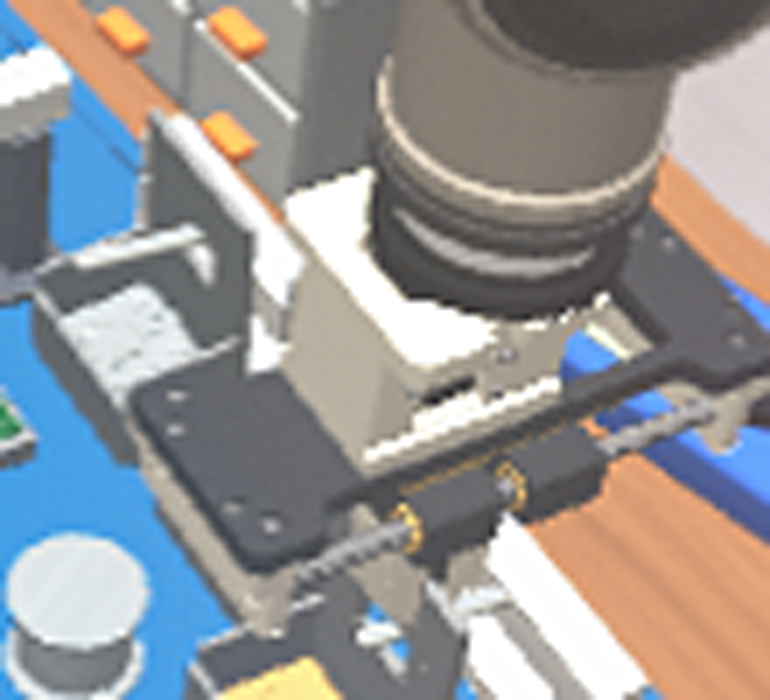

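```bash
python3 -m creep '[0.02,0.013,0.001,-0.002,0.004, 0.02,0.013,0,-0.003,0.004, 0.02,0.012,0,-0.002,0, 0.02,0,0,-0.003,0, 0.02,0,0,-0.003,0, 0.02,0,0,0,0]' 35;python3 - <<'E'
from h import *
d=snap("s33");S=d["side"]
save(S,"s33",(290,160,400,260),7)
E
```

```text
time: 31.92
tool_pos: [0.6095, -0.2539, 0.2252]
tool_rot: [-3.103, 0.012, 1.5]
contact_force: [1.4, 0.7, -2.4]
opening: 0.0046
```

View pics/s33.png

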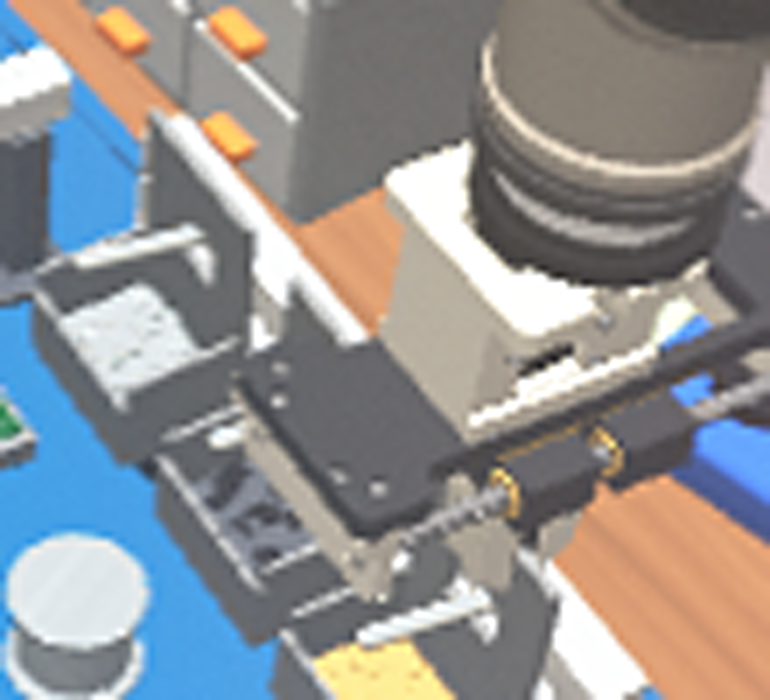

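```bash
python3 -m creep '[0.02,0,0,-0.003,0, 0.12,0,0,0,0, 0.17,0,0,0,0, 0.25,0,0,0,0, 0.25,0,0,0.03,0, 0.25,0,0,0.03,0, 0.25,-0.05,0,0.02,0,0.25,-0.06,0,0,0,0.25,-0.06,0,0,0,0.25,-0.06,0,0,0]' 35;python3 -m creep '[0.25,0,-0.05,0,0,0.25,-0.02,-0.05,0,0,0.25,-0.02,-0.05,0,0,0.25,-0.02,-0.05,0,0,0.25,-0.02,-0.05,0,0,0.25,0,0,0,0]'
python3 - <<'E'
from h import *
d=snap("s34")
save(d["side"],"s34",None,1.4)
save(d["top"],"t34",(120,150,400,290),2.8)
save(d["side"],"s34b",(290,160,400,260),7)
E
```

```text
time: 33.28
tool_pos: [0.3756, -0.2539, 0.3019]
tool_rot: [-3.102, 0.012, 1.503]
contact_force: [0.3, -1.0, 0.6]
opening: 0.0232
time: 34.02
tool_pos: [0.2856, -0.5076, 0.3001]
tool_rot: [-3.098, 0.008, 1.501]
contact_force: [0.2, 0.3, 0.1]
opening: 0.0231
```

View pics/s34.png

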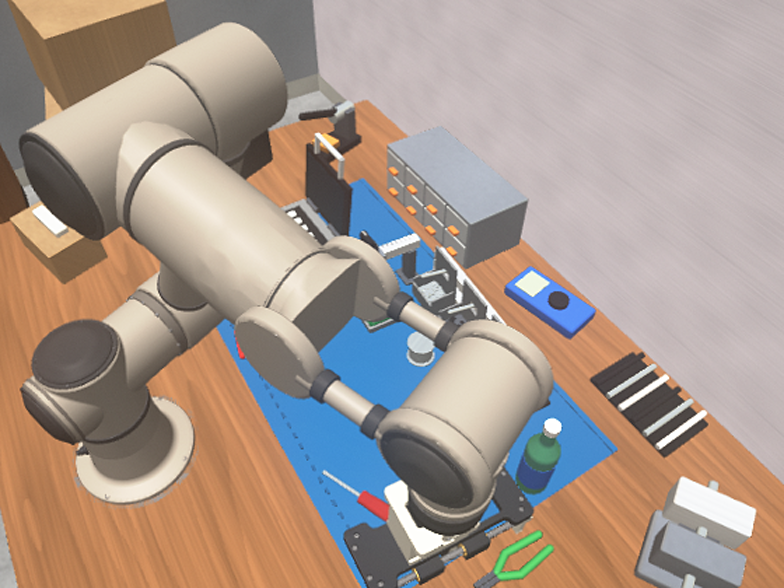

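View pics/t34.png

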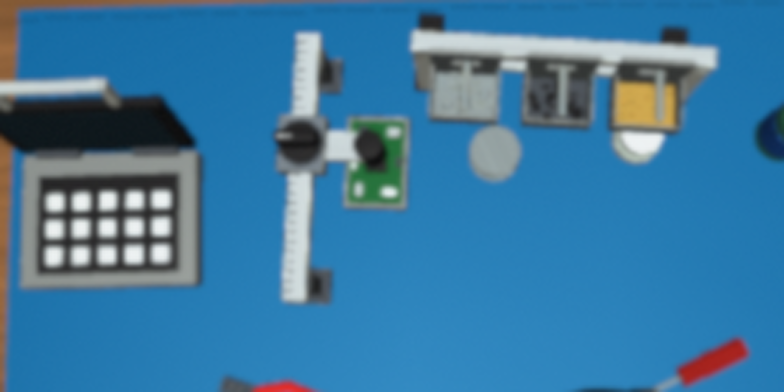

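View pics/s34b.png

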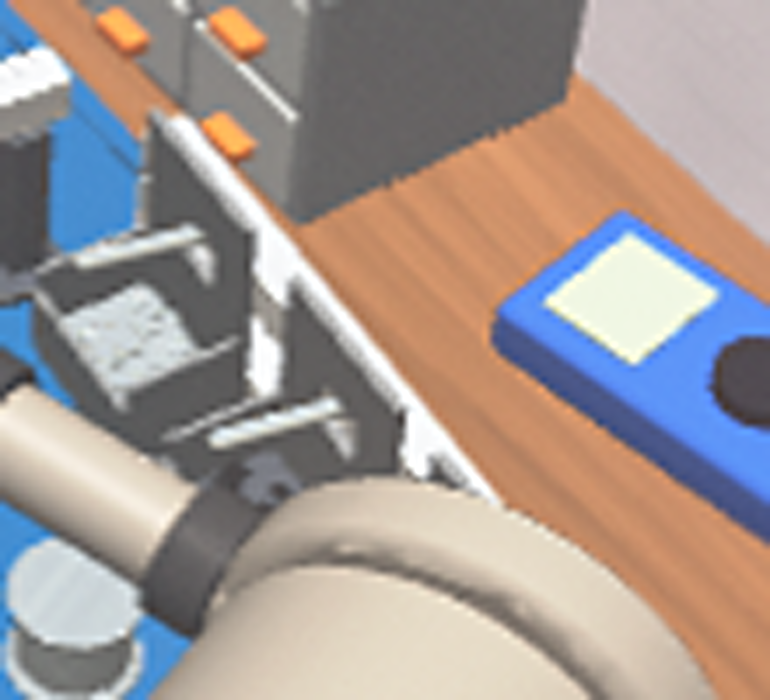

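```bash
python3 -m creep '[0.25,0.015,0.06,0,0,0.25,0.015,0.06,0,0,0.25,0.015,0.06,0,0,0.25,0.015,0.06,0,0,0.25,0.015,0.06,0,0,0.25,0.015,0.06,0,0,0.25,0,0.06,0,0,0.25,0,0.06,0,0,0.25,0,0.06,0,0,0.25,0,0.06,0,0,0.25,0,0.06,0,0,0.25,0,0.06,0,0]';python3 -m creep '[0.25,0,0.04,0,0,0.25,0,0.04,0,0,0.25,0,0,0,0]'
python3 - <<'E'
from h import *
d=snap("s35")
save(d["side"],"s35",(290,160,400,260),7)
save(d["side"],"s35f",(150,60,400,260),3)
save(d["top"],"t35",(260,150,380,210),6.5)
E
```

```text
time: 35.62
tool_pos: [0.3683, 0.2354, 0.3029]
tool_rot: [-3.11, 0.003, 1.519]
contact_force: [0.9, -0.2, 0.0]
opening: 0.0229
time: 36.0
tool_pos: [0.3619, 0.3235, 0.3035]
tool_rot: [-3.11, 0.002, 1.531]
contact_force: [-0.5, -1.1, -0.6]
opening: 0.0232
```

View pics/s35.png

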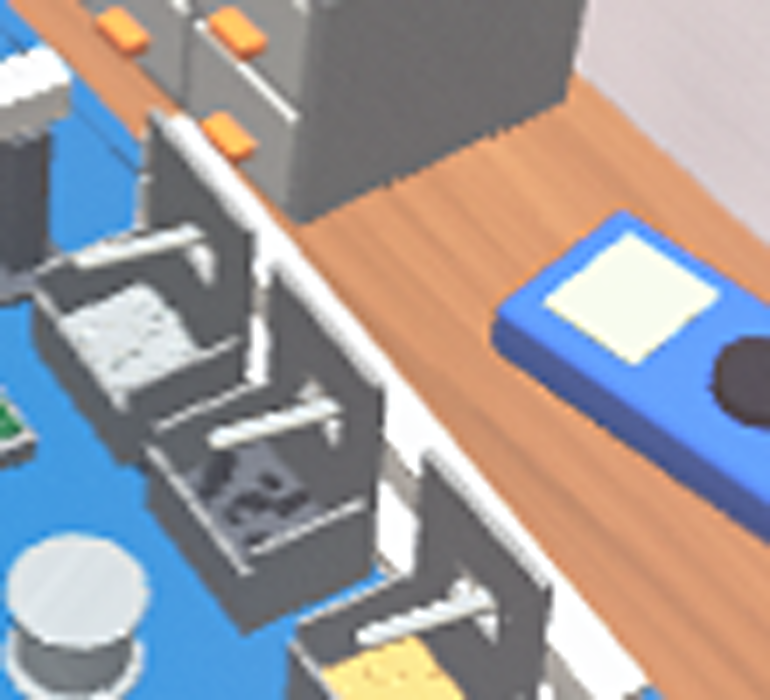

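View pics/s35f.png

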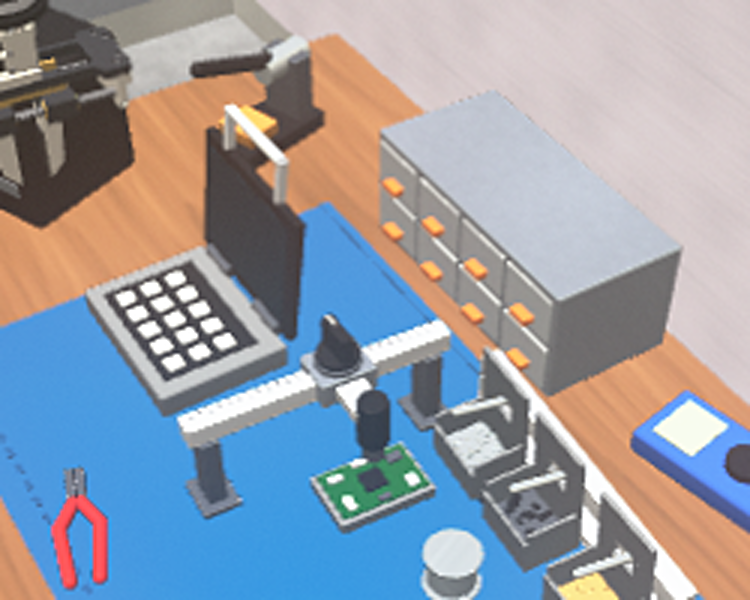

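View pics/t35.png

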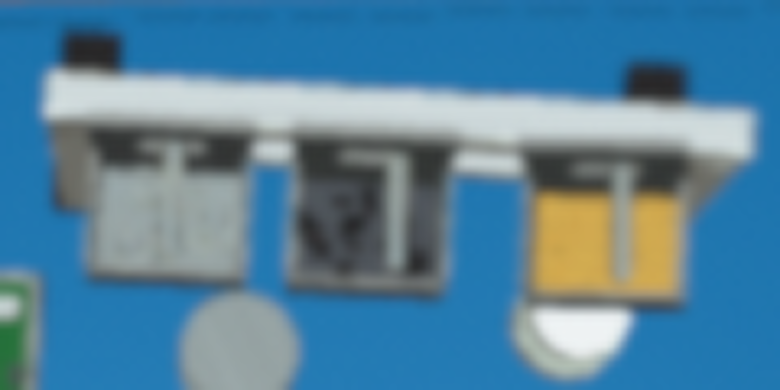

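```bash
python3 -m creep '[0.25,0,0,0,0,0.25,0,0,0,0,0.25,0,0,0,0,0.25,0,0,0,0,0.25,0,0,0,0,0.25,0,0,0,0,0.25,0,0,0,0,0.25,0,0,0,0,0.25,0,0,0,0,0.25,0,0,0,0,0.25,0,0,0,0,0.25,0,0,0,0]'
python3 - <<'E'
from h import *
np.set_printoptions(precision=4,suppress=True)
o=load("s35");d=snap("s36")
for n in("side","top"):
    df=np.abs(d[n]["image"].astype(int)-o[n]["image"].astype(int)).max(2); ys,xs=np.where(df>25); print(n,len(xs),(xs.min(),xs.max(),ys.min(),ys.max()) if len(xs) else "")
save(d["side"],"s36",(305,180,385,250),9.5)
save(d["top"],"t36",(290,165,370,205),9.5)
E
```

```text
time: 37.6
tool_pos: [0.3626, 0.3185, 0.3044]
tool_rot: [-3.111, 0.003, 1.525]
contact_force: [-0.7, -0.2, -0.1]
opening: 0.0233
side 1739 (np.int64(0), np.int64(368), np.int64(0), np.int64(311))
top 2881 (np.int64(9), np.int64(364), np.int64(180), np.int64(419))
```

View pics/s36.png

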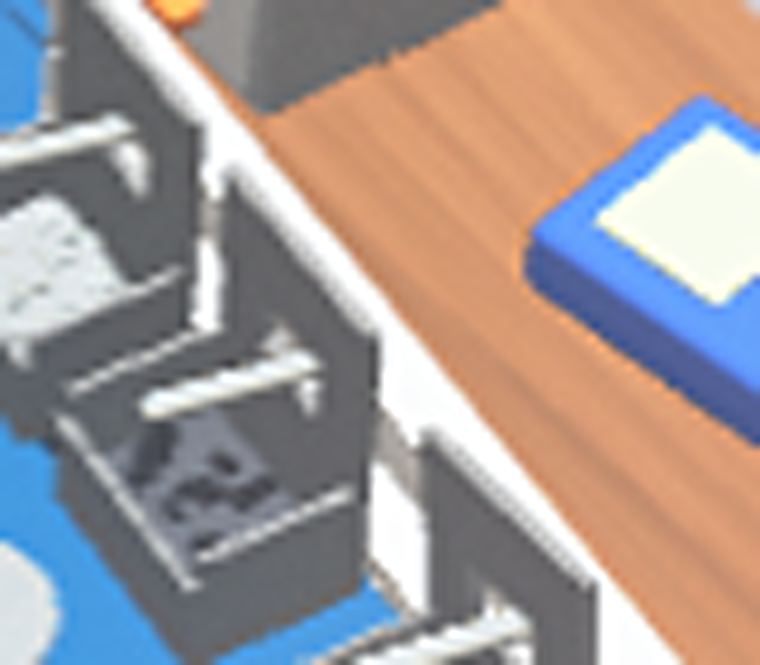

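View pics/t36.png

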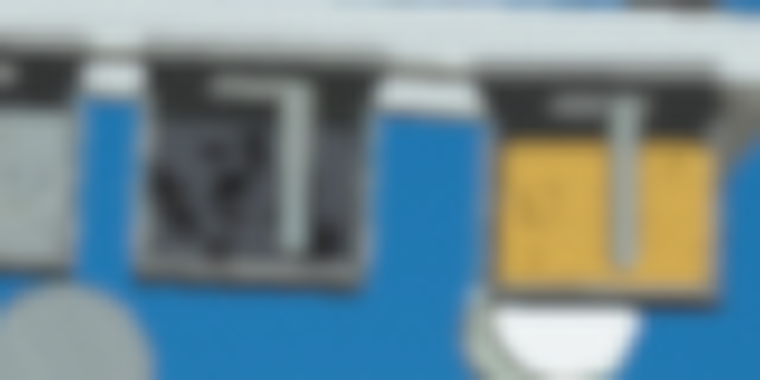

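Run:
```python
from h import *
np.set_printoptions(precision=4,suppress=True)
o=load("s35");d=load("s36");T=d["top"];S=d["side"]
for n,b in(("side",(290,160,400,260)),("top",(260,155,380,205))):
    x0,y0,x1,y1=b;df=np.abs(d[n]["image"].astype(int)-o[n]["image"].astype(int)).max(2)[y0:y1,x0:x1];print(n,(df>25).sum(),df.max())
    ys,xs=np.where(df>25); print(np.unique(xs+x0),np.unique(ys+y0))
s=lambda x,y:(305+x/9.5,180+y/9.5);t=lambda x,y:(290+x/9.5,165+y/9.5)
A,_=tri(T,t(147,58),S,s(236,168));B,_=tri(T,t(378,66),S,s(376,335));print("b2 plate",A,B,(A+B)/2)
A,_=tri(T,t(486,72),S,s(428,432));B,_=tri(T,t(720,72),S,s(592,585));print("b3 plate",A,B,(A+B)/2)
print("peg1 tip",tri(T,t(297,252),S,s(146,407)),"peg0 tip",tri(T,t(626,270),S,s(360,665)))
save(S,"s36c",(320,190,350,225),20)
```

```text
side 263 153
[330 331 332 333 334 335 336 337 338 339 340 341 342 343 344 345 346 347
 348 349 350 351 352 353 354 355 356 357 358 359 360 361 362 363 364 365
 366 367 368] [224 225 226 227 228 229 230 231 232 233 236 237 238 239 240 241 242 243
 244 245 246 247 248 249 250 251 252 253 254 255 256 257 258 259]
top 2 31
[343 364] [180 191]
b2 plate [ 0.6145 -0.1162  0.2155] [ 0.6108 -0.181   0.2152] [ 0.6126 -0.1486  0.2154]
b3 plate [ 0.6075 -0.2109  0.2108] [ 0.6042 -0.2752  0.2218] [ 0.6058 -0.2431  0.2163]
peg1 tip (array([ 0.5604, -0.1575,  0.1956]), np.float64(0.004980918351237145)) peg0 tip (array([ 0.5546, -0.2513,  0.1977]), np.float64(0.008379336641395368))
```

View pics/s36c.png

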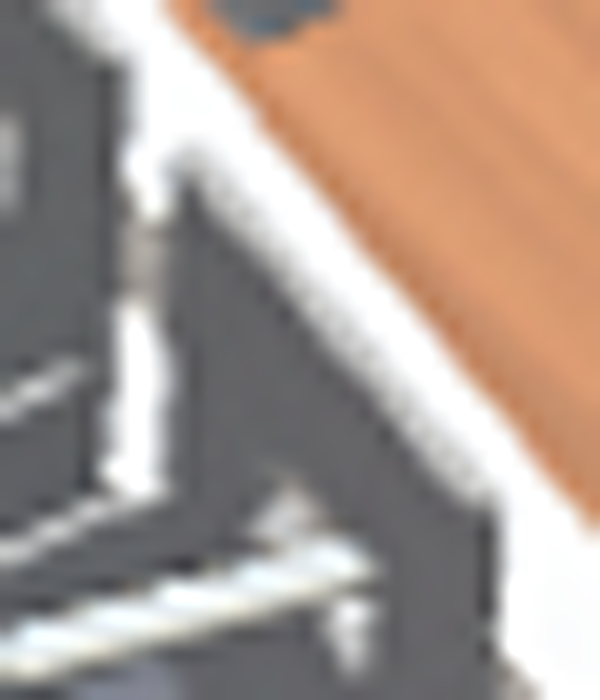

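```bash
python3 -m creep '[0.25,0,0,0,0,0.25,0,0,0,0,0.25,0,0,0,0,0.25,0,0,0,0,0.25,0,0,0,0,0.25,0,0,0,0,0.25,0,0,0,0,0.25,0,0,0,0,0.25,0,0,0,0,0.25,0,0,0,0,0.25,0,0,0,0,0.25,0,0,0,0]'
python3 - <<'E'
from h import *
o=load("s36");d=snap("s37");p=load("s35");q=load("s34")
for nm,a,c in(("36-37",o,d),("35-37",p,d),("34-37",q,d)):
  for n,b in(("side",(290,160,400,260)),("top",(260,155,380,205))):
    x0,y0,x1,y1=b;df=np.abs(c[n]["image"].astype(int)-a[n]["image"].astype(int)).max(2)[y0:y1,x0:x1];ys,xs=np.where(df>25);print(nm,n,len(xs),df.max(),(xs.min()+x0,xs.max()+x0,ys.min()+y0,ys.max()+y0) if len(xs) else"")
im=np.vstack([cv2.resize(np.ascontiguousarray(k["side"]["image"][200:280,320:400,::-1]),None,fx=4.5,fy=3.6) for k in(p,)]+[cv2.resize(np.ascontiguousarray(d["side"]["image"][200:280,320:400,::-1]),None,fx=4.5,fy=3.6)])
cv2.imwrite("pics/cmp.png",im)
save(d["side"],"s37",(310,180,390,260),7.5)
E
```

```text
time: 39.2
tool_pos: [0.3626, 0.3185, 0.3044]
tool_rot: [-3.111, 0.003, 1.525]
contact_force: [-0.1, -0.1, 0.3]
opening: 0.023
36-37 side 0 6 
36-37 top 0 3 
35-37 side 265 152 (np.int64(330), np.int64(368), np.int64(224), np.int64(259))
35-37 top 1 31 (np.int64(343), np.int64(343), np.int64(180), np.int64(180))
34-37 side 2683 202 (np.int64(290), np.int64(391), np.int64(197), np.int64(259))
34-37 top 551 133 (np.int64(303), np.int64(368), np.int64(169), np.int64(197))
```

View pics/cmp.png

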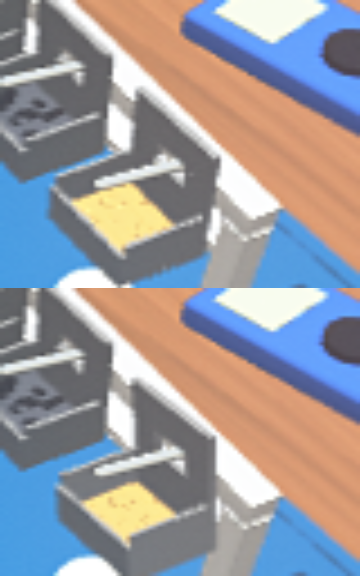

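View pics/s37.png

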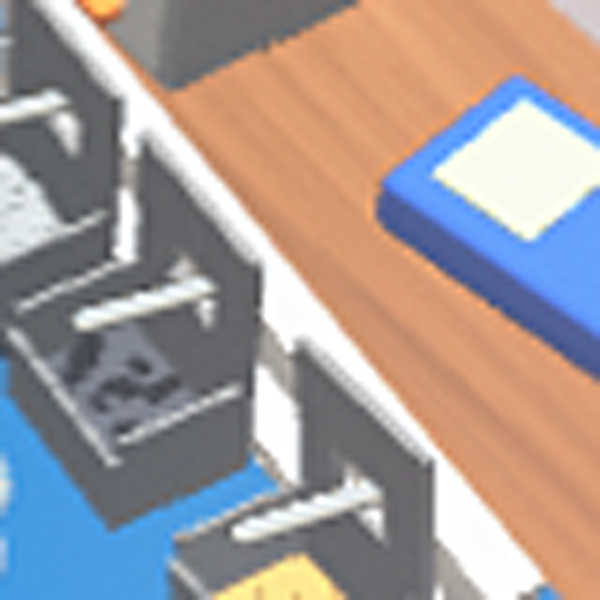

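Run:
```python
from h import *
d=load("s37")
for tag,n,b in(("s9","side",(240,155,285,235)),("s9","top",(215,180,275,250)),("s15","side",(215,90,260,180))):
    o=load(tag);x0,y0,x1,y1=b;df=np.abs(d[n]["image"].astype(int)-o[n]["image"].astype(int)).max(2)[y0:y1,x0:x1];ys,xs=np.where(df>30);print(tag,n,len(xs),df.max(), (xs.min()+x0,xs.max()+x0,ys.min()+y0,ys.max()+y0) if len(xs) else "")
```

```text
s9 side 176 159 (np.int64(240), np.int64(249), np.int64(155), np.int64(175))
s9 top 32 92 (np.int64(272), np.int64(274), np.int64(180), np.int64(193))
s15 side 0 6
```

```bash
python3 -c "
from cell import workorder
print(workorder.hand_in())"
```

```text
the job is handed in; nothing more can be done
None
```

I finished the whole job and handed it in at about 39 s of the 192 s allowed. No verdict came back, so the results below rest on my own picture checks.

- **Camera and clamp:** I loosened the knob by about 1.26 rad, slid the camera about 82 mm, and tightened it again. The grip bar ended about 9° past its starting angle by the top picture, and I put the clamp at about 1.5 rad. Both camera views put the lens within about 2 mm of the chip along the rail. The carriage and knob looked the same in the last pictures.
- **Screen:** It stands at about 1.74 rad (100 degrees), give or take 0.03. It hadn't moved between release and the last pictures.
- **Bins:** All three hang, one to a peg, each with the peg through its slot. The last two picture pairs, 1.6 s apart, were identical around the rack, so the bins are at rest. The robot is clear of everything.
- **Jar, spool and bottle:** I saw nothing knocked over in the pictures. The jar and bottle were not fully in view in the last close-ups.

**Weak points:**
- **Middle bin:** It moved sideways while the arm was away, probably the announced knock, and I left it there. Its peg is now near one end of the slot. I measured 10 to 13 mm off centre (limit 14), though with the peg inside the slot it can't be much more than 10.
- **Right bin:** It hangs about 5 mm off centre and is rolled by about 0.17 rad (limit 0.4).
- **Camera agreement:** The two cameras disagreed by up to 6 or 7 mm along x. I relied on where the gripper met things and on positions compared within one picture.

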